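Feed a cake pillar to the stop of a trimming jig with its ratchet lever

ROBOT

A 6-joint arm with a two-finger parallel gripper is mounted at the origin on a cart in front of the work surface, level with it; the furniture and walls round the work are solid. World frame = base frame: x ahead of the robot, y to its left, z up, the work surface at z = 0. Lengths are in m, angles in rad, forces in N, time in s.
With the tool pointing down it reaches from about 0.25 to 0.775 m from the base axis. Payload 4 kg.
Tool frame: the origin (TCP) lies midway between the tips of the shut fingers; the grasp point (between the pads) lies robot.grip_point_offset behind it (robot.grip_point_offset is the distance from the TCP to the grasp point, in m); z points along the fingers, x is the direction in which the jaws open and shut, and the axes are right-handed (so a half turn about z gives the same grasp; the last joint's range is limited). The gripper opens to 94 mm and grips with 3 to 60 N. Pads are 16 mm wide; open, the fingers measure 119 mm over their backs; the gripper's body (75 mm by 177 mm) begins 78 mm behind the grasp point.
Start: joints at [-1.233, 0.087, 1.371, -0, 1.684, -0.103], TCP at [0.235, -0.497, 0.206] pointing down, gripper open.
Joint ranges: [-3.1, 3.1], [-0.76, 2.03], [0.27, 2.55], [-1.08, 4.22], [0.17, 2.65], [-2.57, 2.57]. Speed limits (rad/s): [2.79, 2.79, 3.14, 3.14, 3.14, 3.14].

INTERFACE

Orientations are given as [roll, pitch, yaw] about the fixed x, y, z axes, in that order (R = Rz(yaw) Ry(pitch) Rx(roll)).
In Python, from bench import robot, optics, finder gives the robot as it stands. The module is installed in compiled form; this text tells all that it offers.
- The arm moves only by the tool arm_command, never from a script. Its argument "plan" is a list of rows, each a list of 5 numbers: the opening, from 0 (shut) to 1 (fully open), then the shift along the world's x, y, z in m, then the turn about the world's z in degrees. A call has 1 to 10 rows; each row is the pose to reach, as a shift and turn from the pose commanded when the call began; what a row does not reach only later rows make up. A row lasts 1/8 s, in which the tool goes at most 62.5 mm and 10.7 degrees, less where a joint would pass 70% of its speed; a pose out of reach is approached as far as the arm can. A call with a gripper value outside its range is refused whole. The fingers move at their own pace and stop on an object; the grip force is fixed at half the most. Time passes only in rows, so rows that repeat a pose let the fingers close. It gives the time, the measured TCP pose, the force and the opening at its end, in the units of the state.
- robot.get_obs(): the state, without advancing time (a new reading comes with each control period).
- optics.snapshot(name): name is "scene" or "top"; returns a dict with "image" (480x640x3 uint8, red, green, blue), "fx", "fy", "cx", "cy" (pixels), "dist" ([k1, k2, p1, p2, k3] as OpenCV has them; the pictures are not rectified), "position" and "rotation" of the camera in the world. Camera axes: x right, y down, z forward; pixel columns grow to the right and rows downward; lengths in m; the calibration is good to about 2 mm. A picture is of the moment at which its call begins. There is no depth.
- robot.close_job(): hands the job in, once; it reports no verdict.
Trained networks look in the newest picture that a camera, given by its name, has taken for a name from the list of things; names that differ only in an ending like _2 or _b are one class to them, and where a whole thing is asked for, a point or a joint stands for the part that bears it (a point fixed in the world has none). Each returns a list of dicts, best first, with "p" (0 to 1); they miss things now and then, are a little off and sometimes report something else, mostly with a low value. They report only what shows in the picture. A call takes as long as a camera call. They do not tell look-alikes from the thing itself.
- finder.masks_of(label, camera): "pixels" (480x640 bool, what is visible of it) and "extent" ([left, top, right, bottom] in pixels, round what is visible of it).
The state is a dict: "time": time; "joint_positions": joint angles; "qvel": joint speeds; "joint_torque": joint torques, N m; "tool_pos": TCP position; "ee_rot": TCP orientation; "wrist_force": force on the tool from outside, world axes, zero at the start; "wrist_torque": the same for the moment, N m; "width": finger opening in m.
Only numpy, scipy, OpenCV 4.12 (cv2) and the standard library are available. Lean on these libraries where they do the work, as an engineer would, in place of code of your own. Each camera call takes 0.05 s, during which the arm holds its last target.

TASK

Lay the wooden cake pillar from the baking sheet into the V-groove of the trimming jig, close in front of the pusher, and let go of it. Then work the ratchet lever back and forth, one tooth per stroke, until the pusher has slid the pillar up against the end stop; move the pusher with the lever only, and stop when the pillar touches, because pressing on would shift the clamped stop. Finish with the lever back at rest, the pillar lying in the groove between pusher and stop, and the things standing around left alone.

Things in the scene. Friction and masses are not known exactly. Their poses are not given: they have to be found in the camera images.
- pillar: plain round wooden cake pillar, 130 mm long, 30 mm in diameter, 50 to 100 g, both ends alike. It starts lying on the baking sheet (floor 2 mm above the table, rim 25 mm high). Its x axis runs along its length; the origin lies on its curved surface halfway along and turns with it as it rolls (use point pillar_center).
- pillar_center (a point): centre of the pillar, on its axis.
- jig: trimming jig, fixed to the table: aluminium base plate 300 x 170 x 12 mm. Origin on the table under the plate (plate centred at y = 5 mm). x = feed direction (roughly to the robot's right), y = from the groove to the lever side (roughly away from the robot), z up. A pin rack slides along x at y = 50 mm (45 mm high), two pawls ride on it (to z = 76 mm).
- pusher: steel pin rack with the pusher that it drives: a crossbar at the start of the groove, 12 mm thick, its top 90 mm above the table, from the rack to the groove. Slides along jig x by at most 112 mm. Each full lever stroke moves it one tooth = about 24 mm. It slides stiffly (6 N), stays where it is left, and a holding pawl keeps it from going back. Origin at the jig's origin at the start.
- pusher_face (a point): centre of the pusher's face that pushes the pillar's end, on the axis of a pillar lying in the groove: at jig x = -125 mm at the start, y = -50, z = 66 mm. Axes as the jig's.
- lever (a joint): lever angle in rad: 0 = rest (leaning 0.295 back, toward the pusher end), 0.59 = end of stroke (0.295 forward); grows as the grip goes in jig +x. A spring returns it to 0. Going forward it first takes up about 5 mm of play at the rack, then drives it; it must come back below about 0.08 for the pawl to drop behind the next pin. A plain stroke needs 2 to 6 N at the grip.
- lever_grip (a point): centre of the lever's black grip, a cylinder 22 mm in diameter, 70 mm long, along jig y, 125 mm from the pivot: at rest at jig x = -69, y = 79, z = 140 mm, at the end of the stroke at x = +4, z = 140 mm (5 mm higher midway). It can be pushed, or straddled by open fingers, from above; the upright below it is 18 mm wide along the stroke.
- stop (a joint): position in m of the adjustable end stop along jig x. Clamped by friction: it slips if pressed with more than about 30 N (about 12 N more than a plain stroke needs at the lever grip).
- stop_face (a point): centre of the stop's face toward the pusher (jig x = 60 mm + stop joint, y = -50, z = 66 mm). Axes as the jig's. The stop block reaches 90 mm high.
- deli_cup: bystander: clear deli cup, 109 mm wide, 72 mm high, behind the jig. Origin at the centre of its underside.
- bottle: bystander: squeeze bottle, 63 mm wide, 191 mm high, on the baking sheet. Origin at the centre of its underside.
- liners: bystander: stack of foil baking cups, 72 mm wide, 61 mm high, on the baking sheet. Origin at the centre of its underside.
- groove (a point): middle of the V-groove, on the axis of a pillar lying in it (jig x = 14, y = -50, z = 66 mm). The groove runs along jig x from x = -120 to 148 mm on a rail 26 mm wide whose edges are 55 mm above the table; a pillar lying in it overhangs the rail by 2 mm on each side, so fingers can pass down beside it.
- saw_guide (a point): centre of the slotted saw guide, at its top: four steel posts, 92 mm high, flanking the groove at jig x = 24 to 48 mm, 44 mm apart across it.
- lever_pivot (a point): the ratchet lever's pivot (jig x = -32.5, y = 79, z = 20 mm).
Mind the look-alikes: they are no part of the job. Leave any orange look-alike of the pillar alone.

How it is judged:
By the outcome, as a careful person would: the job done as asked, in the order asked, and still so for the second after the job is handed in, with the robot touching nothing.
It also fails if it takes over 61 s, if anything falls off the work surface, if the arm or the gripper's body presses on something with over 40 N, if the wrist force passes 120 N, or if a joint passes its speed limit or range.

## Working session

There is one attempt and no reset: what is moved stays moved. The work goes in short steps, Python scripts to look and compute and a tool call to move; the robot and the scene stay as the last step left them, time stands still between calls to the robot, and variables do not carry over. Pictures are saved under pics/ and viewed, and the job is handed in when it is done.

Besides the shell and the picture viewer there is one more tool, called by a JSON object that holds its "op" and its "data", one argument or row to a line. arm_command: Moves the arm, as the interface text tells. Its arguments: {"type":"object","properties":{"plan":{"type":"array","items":{"type":"array","items":{"type":"number"}}}},"required":["plan"]}

```bash
mkdir -p pics; cat > h.py <<'E'
import numpy as np, cv2
from bench import robot, optics, finder
def snap(n,fn=None):
    s=optics.snapshot(n)
    if fn: cv2.imwrite('pics/'+fn,s['image'][:,:,::-1])
    return s
def KD(s):
    return np.array([[s['fx'],0,s['cx']],[0,s['fy'],s['cy']],[0,0,1.]]),np.array(s['dist'],float)
def ray(s,uv):
    K,D=KD(s)
    p=cv2.undistortPoints(np.array(uv,float).reshape(-1,1,2),K,D).reshape(-1,2)
    d=np.c_[p,np.ones(len(p))]@np.array(s['rotation']).T
    return np.array(s['position']),d
def onz(s,uv,z):
    o,d=ray(s,uv); t=(z-o[2])/d[:,2]; return o+d*t[:,None]
def proj(s,P):
    K,D=KD(s); R=np.array(s['rotation']); P=np.array(P,float).reshape(-1,3)
    return cv2.projectPoints(((P-np.array(s['position']))@R),np.zeros(3),np.zeros(3),K,D)[0].reshape(-1,2)
E
python3 - <<'E'
from h import *
for n in('scene','top'):
    s=snap(n,n+'0.png'); print(n,s['position'],s['rotation'],s['fx'],s['cx'],s['cy'],s['dist'])
    for l in ['pillar','jig','pusher','lever','stop','deli_cup','bottle','liners']:
        for m in finder.masks_of(l,n): 
            ys,xs=np.nonzero(m['pixels']); print(l,round(m['p'],2),m['extent'],len(xs),xs.mean().round(1) if len(xs) else 0,ys.mean().round(1) if len(xs) else 0)
print(robot.get_obs(), robot.grip_point_offset)
E
```

```text
scene [-0.21936136  0.72201139  1.15442477] [-2.3845365   0.01890014 -2.19995556] 476.5422044763869 320.62017140927145 239.42430527823905 [-0.00075079  0.          0.          0.          0.        ]
pillar 0.85 [174.6, 343.5, 202.4, 387.3] 513 188.2 364.7
pillar 0.78 [303.6, 265.2, 341.9, 291.2] 405 322.0 275.6
jig 0.87 [386.5, 174.0, 466.1, 246.7] 3026 427.7 213.6
pusher 0.65 [396.0, 191.9, 443.5, 228.5] 574 415.8 209.3
pusher 0.58 [362.0, 174.2, 392.7, 205.9] 819 377.2 188.2
lever 0.75 [406.3, 172.6, 427.0, 200.0] 220 414.6 186.5
stop 0.72 [290.2, 224.3, 307.5, 251.7] 459 299.2 238.3
stop 0.45 [332.6, 185.6, 352.3, 231.6] 731 342.6 209.7
deli_cup 0.77 [364.3, 176.6, 393.6, 205.1] 716 377.2 189.0
bottle 0.93 [333.4, 187.7, 354.3, 232.4] 741 342.7 210.4
liners 0.72 [290.5, 225.4, 308.3, 252.8] 452 299.1 238.2
top [0.38031117 0.12277579 1.53904138] [-2.99646935  0.01100321 -1.59498732] 443.980644139471 314.6705902091383 238.1131756884731 [-0.11061619  0.          0.          0.          0.        ]
pillar 0.88 [279.4, 252.4, 317.7, 266.8] 290 297.6 257.9
pillar 0.71 [161.7, 251.4, 17
[... 456 characters left out ...]
222.5] 381 302.7 211.8
{'time': 0.9, 'joint_positions': array([-1.23310613e+00,  8.71802203e-02,  1.37068131e+00, -1.16535796e-05,
        1.68358837e+00, -1.03110327e-01]), 'qvel': array([ 0.00121748,  0.00065786,  0.00055838,  0.00075266, -0.00165006,
       -0.00231155]), 'joint_torque': array([-1.05803902e-03, -3.40036082e+01, -3.02600563e+01,  7.16357818e-02,
        2.35980784e-02, -5.67665168e-06]), 'tool_pos': array([ 0.23466143, -0.49745878,  0.20552619]), 'ee_rot': array([ 3.14156644e+00, -1.40801438e-04, -1.12999712e+00]), 'wrist_force': array([0.67182262, 0.04982771, 0.15597014]), 'wrist_torque': array([ 0.01273059, -0.04894529, -0.00782091]), 'width': 0.09335951390654007} 0.0188
```

```bash
cat >> h.py <<'E'
from scipy.spatial.transform import Rotation as Ro
_o=snap
def snap(n,fn=None):
    s=dict(_o(n,fn)); r=np.array(s['rotation'],float)
    if r.size==3: s['rotation']=Ro.from_euler('xyz',r).as_matrix()
    return s
E
python3 - <<'E'
import cv2
a=cv2.imread('pics/top0.png'); b=cv2.imread('pics/scene0.png')
cv2.imwrite('pics/top0c.png',cv2.resize(a[150:320,250:510],None,fx=3,fy=3,interpolation=cv2.INTER_CUBIC))
cv2.imwrite('pics/scene0c.png',cv2.resize(b[160:310,270:480],None,fx=3.6,fy=3.6,interpolation=cv2.INTER_CUBIC))
E
```

```text
(no output)
```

View pics/top0.png

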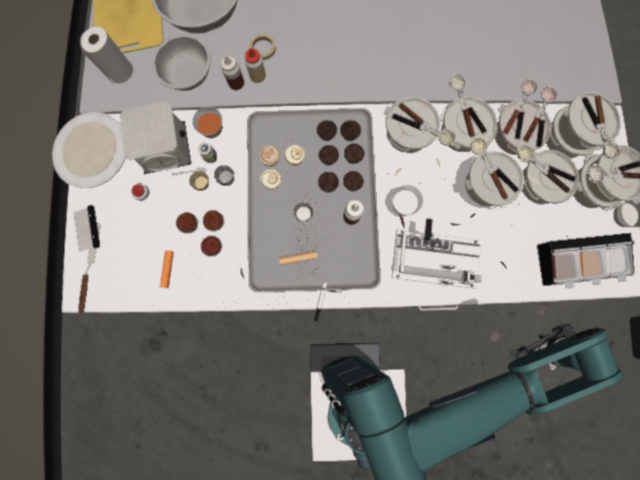

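View pics/scene0.png

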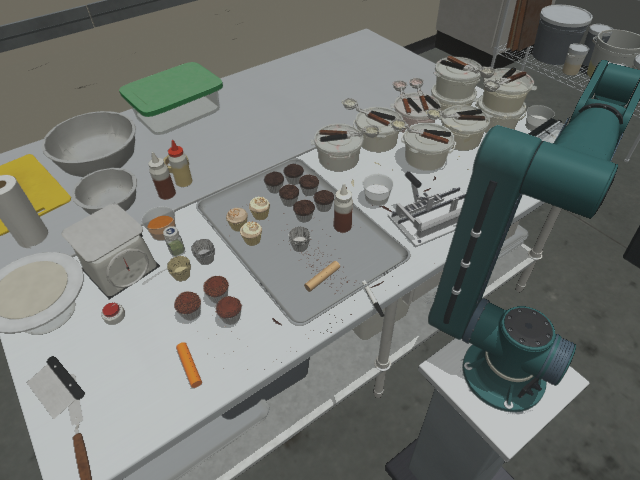

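```bash
ls pics
```

```text
scene0.png
scene0c.png
top0.png
top0c.png
```

View pics/top0c.png

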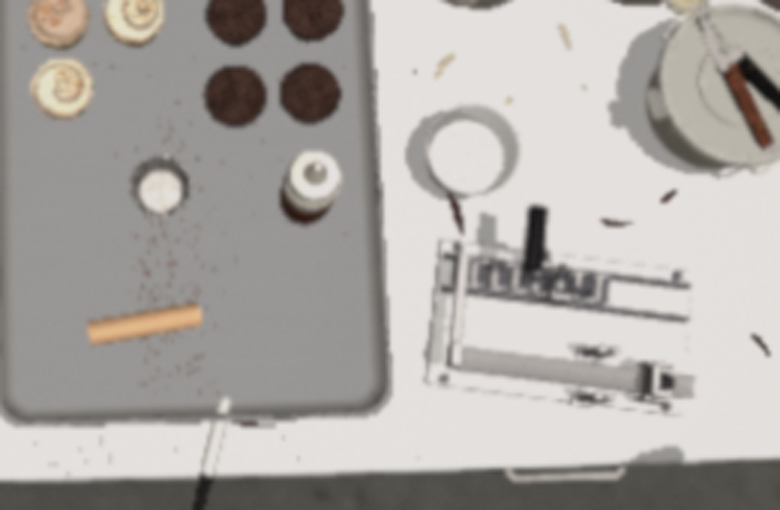

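View pics/scene0c.png

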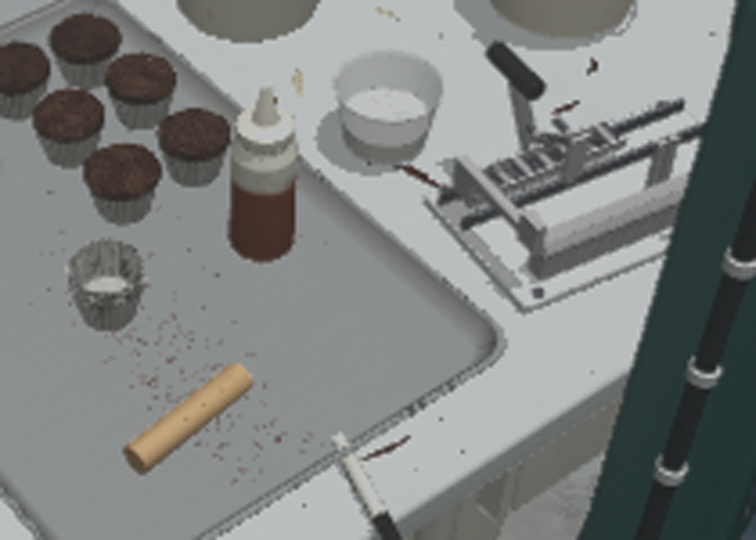

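```bash
python3 - <<'E'
import cv2
a=cv2.imread('pics/top0.png'); b=cv2.imread('pics/scene0.png')
cv2.imwrite('pics/t1.png',cv2.resize(a[210:300,385:490],None,fx=7,fy=6.6,interpolation=cv2.INTER_CUBIC)[:600])
cv2.imwrite('pics/s1.png',cv2.resize(b[165:255,380:480],None,fx=7,fy=6.6,interpolation=cv2.INTER_CUBIC))
from h import *
s={'position':np.array([0.38031117,0.12277579,1.53904138]),'rotation':Ro.from_euler('xyz',[-2.99646935,0.01100321,-1.59498732]).as_matrix(),'fx':443.98,'fy':443.98,'cx':314.6706,'cy':238.113,'dist':[-0.11061619,0,0,0,0]}
print(onz(s,[[297.6,257.9],[279,261.5],[317.5,254.5]],.017))
print(onz(s,[[397,231.5],[393,279],[478,287.5],[480,240]],.012))
print(onz(s,[[427,233]],.14))
E
```

```text
[[0.53575595 0.19459932 0.017     ]
 [0.52488461 0.25895521 0.017     ]
 [0.54579944 0.12576962 0.017     ]]
[[ 0.61974957 -0.153645    0.012     ]
 [ 0.45485988 -0.13163991  0.012     ]
 [ 0.41639089 -0.42730457  0.012     ]
 [ 0.58215006 -0.44665811  0.012     ]]
[[ 0.59237414 -0.2270147   0.14      ]]
```

View pics/t1.png

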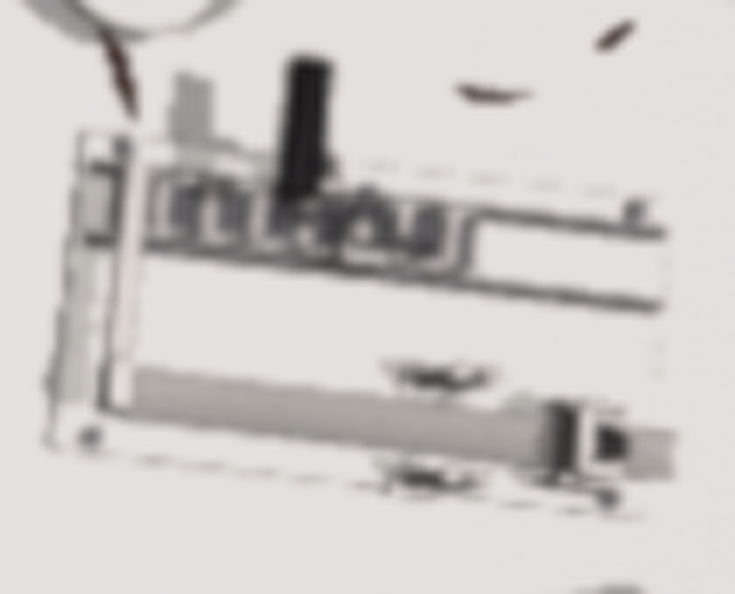

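View pics/s1.png

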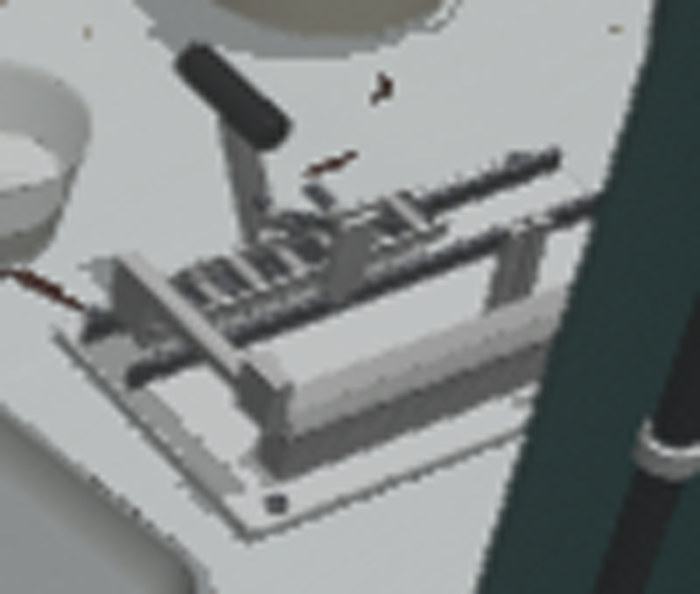

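```bash
cat >> h.py <<'E'
TOP={'position':np.array([0.38031117,0.12277579,1.53904138]),'rotation':Ro.from_euler('xyz',[-2.99646935,0.01100321,-1.59498732]).as_matrix(),'fx':443.980644,'fy':443.980644,'cx':314.6706,'cy':238.1132,'dist':[-0.11061619,0,0,0,0]}
SC={'position':np.array([-0.21936136,0.72201139,1.15442477]),'rotation':Ro.from_euler('xyz',[-2.3845365,0.01890014,-2.19995556]).as_matrix(),'fx':476.5422,'fy':476.5422,'cx':320.62017,'cy':239.4243,'dist':[-0.00075079,0,0,0,0]}
def J2W(j,P):
    P=np.array(P,float).reshape(-1,3); c,s=np.cos(j[2]),np.sin(j[2])
    return np.c_[j[0]+c*P[:,0]-s*P[:,1], j[1]+s*P[:,0]+c*P[:,1], P[:,2]]
E
cat > fit.py <<'E'
from h import *
from scipy.optimize import least_squares
t=[((80,132),(-.150,.09,.012)),((45,448),(-.15,-.08,.012)),((645,516),(.15,-.08,.012)),((658,197),(.15,.09,.012)),((305,125),(-.069,.079,.148)),]
q=[((60,328),(-.150,.09,.012)),((250,532),(-.15,-.08,.012)),((235,97),(-.069,.079,.14))]
def f(j):
    r=[]
    for c,L,(a,b) in((TOP,t,(385,210)),(SC,q,(380,165))):
        for p,P in L:
            uv=np.array([(p[0]+.5)/7-.5+a,(p[1]+.5)/6.6-.5+b]); r+=list(proj(c,J2W(j,P))[0]-uv)
    return r
s=least_squares(f,[.51,-.29,-1.44],loss='soft_l1',f_scale=.5)
print(s.x,np.degrees(s.x[2]));print(np.array(f(s.x)).round(2).reshape(-1,2))
j=s.x
a=cv2.resize(cv2.imread('pics/top0.png')[210:300,385:490],None,fx=7,fy=6.6,interpolation=cv2.INTER_CUBIC)
b=cv2.resize(cv2.imread('pics/scene0.png')[165:255,380:480],None,fx=7,fy=6.6,interpolation=cv2.INTER_CUBIC)
def line(im,c,o,P,Q,col):
    uv=proj(c,J2W(j,[P,Q]))
    p=[(int((u-o[0]+.5)*7),int((v-o[1]+.5)*6.6)) for u,v in uv]; cv2.line(im,p[0],p[1],col,1)
for im,c,o in((a,TOP,(385,210)),(b,SC,(380,165))):
    R=[(-.15,-.08),(.15,-.08),(.15,.09),(-.15,.09),(-.15,-.08)]
    for k in range(4): line(im,c,o,R[k]+(.012,),R[k+1]+(.012,),(0,0,255))
    for y in(-.063,-.037): line(im,c,o,(-.12,y,.055),(.148,y,.055),(0,200,0))
    line(im,c,o,(-.125,-.05,.09),(-.125,.06,.09),(255,0,0)); line(im,c,o,(-.137,-.05,.09),(-.137,.06,.09),(255,0,0))
    line(im,c,o,(.06,-.07,.09),(.06,-.03,.09),(255,0,255))
    line(im,c,o,(-.069,.044,.14),(-.069,.114,.14),(0,255,255))
    for y in(-.072,-.028): line(im,c,o,(.024,y,.092),(.048,y,.092),(0,128,255))
cv2.imwrite('pics/fitt.png',a);cv2.imwrite('pics/fits.png',b)
print(J2W(j,[(-.06,-.05,.066),(-.069,.079,.14)]))
E
python3 fit.py
```

```text
[ 0.51653241 -0.28587252 -1.71721607] -98.38923350244247
[[ 0.02 -0.23]
 [ 0.25  0.31]
 [-0.02  0.05]
 [ 1.6   0.14]
 [-0.13  0.25]
 [-1.46 -0.59]
 [ 0.18  0.19]
 [-0.81  0.18]]
[[ 0.47582125 -0.21921968  0.066     ]
 [ 0.60475399 -0.22913671  0.14      ]]
```

```bash
ls pics/fit*
```

```text
pics/fits.png
pics/fitt.png
```

View pics/fitt.png

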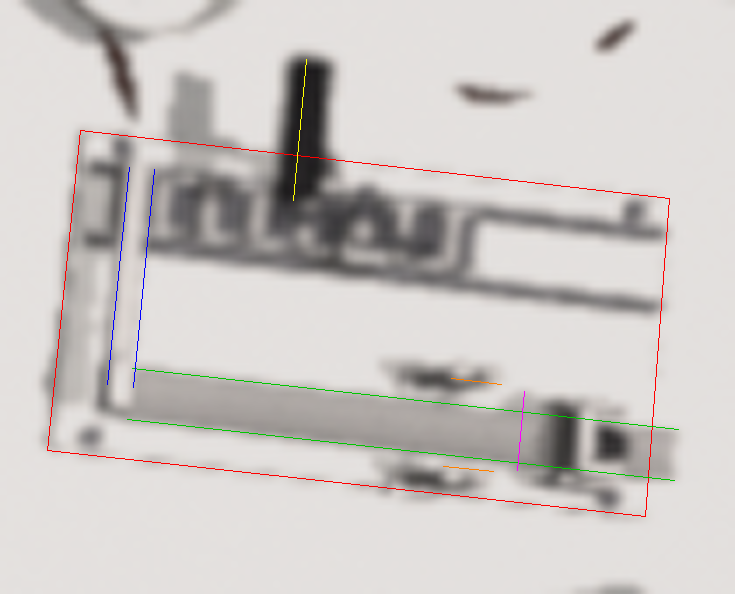

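View pics/fits.png

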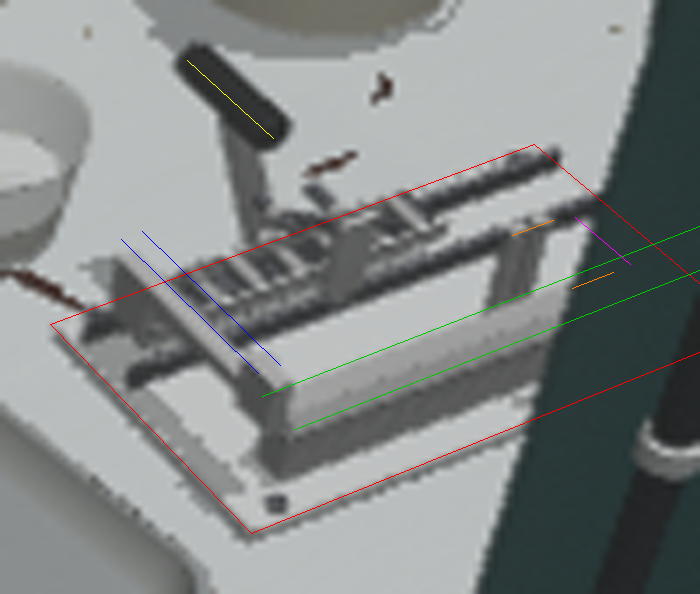

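```bash
python3 - <<'E'
from h import *
im=cv2.imread('pics/top0.png'); cv2.imwrite('pics/pt.png',np.hstack([cv2.resize(im[240:280,265:330],None,fx=6,fy=6,interpolation=cv2.INTER_CUBIC),cv2.resize(im[240:280,140:205],None,fx=6,fy=6,interpolation=cv2.INTER_CUBIC)]))
s2=cv2.imread('pics/scene0.png')
for c,i,(x0,y0,x1,y1) in((TOP,im,(265,240,330,280)),(SC,s2,(295,255,350,300))):
    h=cv2.cvtColor(i,cv2.COLOR_BGR2HSV)[y0:y1,x0:x1]
    m=(h[...,1]>70)&(h[...,2]>110)
    m=cv2.morphologyEx(m.astype('uint8'),cv2.MORPH_OPEN,np.ones((3,3)))
    r=cv2.minAreaRect(np.argwhere(m)[:,::-1].astype('float32')); ys,xs=np.nonzero(m); 
    print(m.sum(),r, onz(c,[[xs.mean()+x0,ys.mean()+y0]],.019))
    b=cv2.boxPoints(r)+[x0,y0]; P=onz(c,b,.019); print(P[:,:2].round(4), np.linalg.norm(np.diff(P,axis=0),axis=1))
    pts=onz(c,np.c_[xs+x0,ys+y0],.019)[:,:2]; w,v=np.linalg.eigh(np.cov(pts.T)); print(np.degrees(np.arctan2(v[1,1],v[0,1])))
print('bottle,liners', onz(TOP,[[352.7,212],[302.7,211.8]],.1))
E
```

```text
278 ((32.81599807739258, 17.488000869750977), (7.513189315795898, 37.029293060302734), 79.69515228271484) [[0.53721385 0.19319462 0.019     ]]
[[0.5399 0.2588]
 [0.5597 0.1328]
 [0.534  0.1288]
 [0.5143 0.2545]] [0.12757714 0.02600774 0.12728173]
98.69385774298503
315 ((27.79615592956543, 19.380769729614258), (8.419754981994629, 37.97660827636719), 52.12501525878906) [[0.53726953 0.18983534 0.019     ]]
[[0.5434 0.251 ]
 [0.5631 0.1222]
 [0.5316 0.1259]
 [0.5134 0.253 ]] [0.13025364 0.03166791 0.12832108]
99.08404116845999
bottle,liners [[0.67491732 0.00575248 0.1       ]
 [0.67990134 0.17096765 0.1       ]]
```

View pics/pt.png

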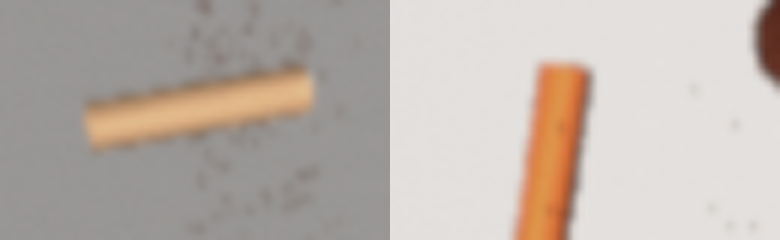

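{"op": "arm_command", "data": {
  "plan": [
    [1,0.0,0.06,0.0,8],
    [1,0.03,0.12,0.0,18],
    [1,0.06,0.17,0.0,28],
    [1,0.09,0.225,0.0,38],
    [1,0.12,0.28,0.0,48],
    [1,0.15,0.335,0.0,58],
    [1,0.18,0.39,0.0,68],
    [1,0.21,0.445,0.0,73.5],
    [1,0.24,0.5,0.0,73.5],
    [1,0.27,0.555,0.0,73.5]
  ]
}}

```text
time: 2.15
tool_pos: [0.5048, 0.0583, 0.2058]
ee_rot: [3.141, -0.001, 0.153]
wrist_force: [0.8, -0.2, 0.3]
width: 0.0941
```

```bash
python3 -c "
from h import *
o=robot.get_obs();print(o['time'],o['tool_pos'],o['ee_rot'],o['wrist_force'])"
```

```text
2.15 [0.50477319 0.05831989 0.20584402] [ 3.14105376e+00 -1.16229303e-03  1.53155214e-01] [ 0.76524138 -0.24752334  0.33371891]
```

{"op": "arm_command", "data": {
  "plan": [
    [1,0.018,0.057,0,0],
    [1,0.0354,0.1145,0,0],
    [1,0.0354,0.1145,-0.06,0],
    [1,0.0354,0.1145,-0.1,0],
    [1,0.0354,0.1145,-0.1,0]
  ]
}}

```text
time: 2.78
tool_pos: [0.5364, 0.1704, 0.1013]
ee_rot: [3.141, 0.009, 0.153]
wrist_force: [-0.4, 0.6, -0.4]
width: 0.0939
```

```bash
python3 - <<'E'
from h import *
s=snap('scene','s2.png'); t=snap('top','t2.png')
a=cv2.resize(s['image'][180:330,240:400,::-1],None,fx=4,fy=4,interpolation=cv2.INTER_CUBIC)
cv2.imwrite('pics/s2c.png',a)
o=robot.get_obs(); print(o['tool_pos'],o['ee_rot'])
E
```

```text
[0.54005725 0.17083529 0.10678474] [-3.14149569e+00 -1.59600965e-03  1.52625641e-01]
```

View pics/s2c.png

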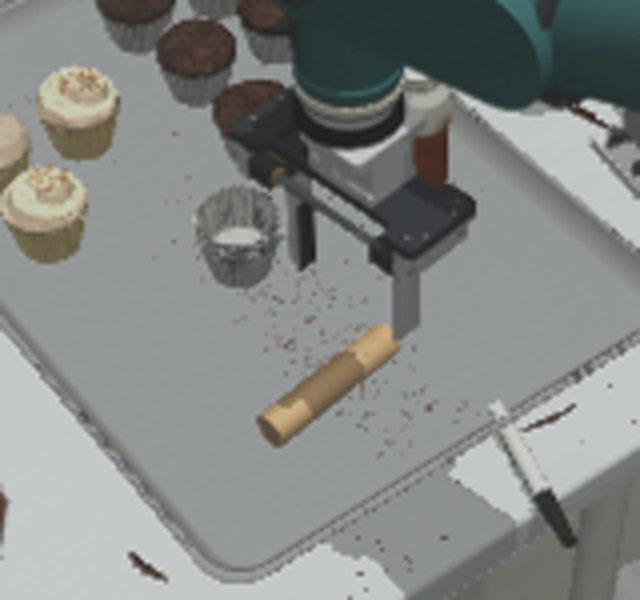

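View pics/s2.png

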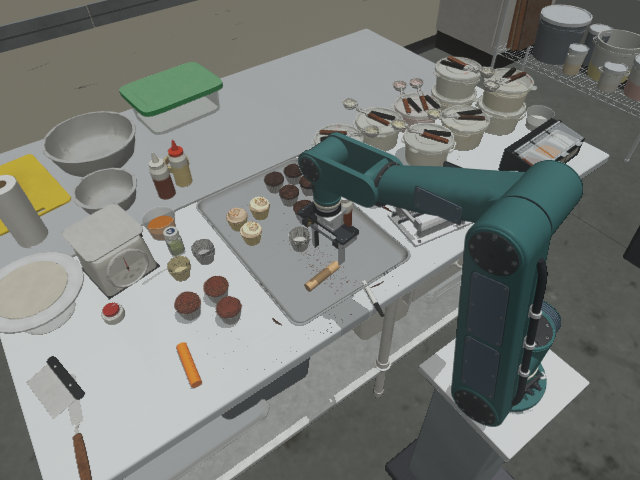

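{"op": "arm_command", "data": {
  "plan": [
    [1,0,0,-0.04,0],
    [1,0,0,-0.075,0],
    [1,0,0,-0.097,0],
    [1,0,0,-0.097,0],
    [0,0,0,-0.097,0],
    [0,0,0,-0.097,0],
    [0,0,0,-0.097,0],
    [0,0,0,-0.097,0],
    [0,0,0,-0.097,0],
    [0,0,0,-0.097,0]
  ]
}}

```text
time: 4.12
tool_pos: [0.5393, 0.1708, 0.0084]
ee_rot: [3.142, 0.0, 0.153]
wrist_force: [-0.3, 0.1, -0.2]
width: 0.0375
```

{"op": "arm_command", "data": {
  "plan": [
    [0,0,0,0,0],
    [0,0,0,0,0],
    [0,0,0,0,0]
  ]
}}

```text
time: 4.5
tool_pos: [0.5393, 0.1708, 0.0084]
ee_rot: [3.142, 0.0, 0.153]
wrist_force: [0.8, 0.3, -0.2]
width: 0.0292
```

{"op": "arm_command", "data": {
  "plan": [
    [0,0,0,0.02,0],
    [0,0,0,0.06,0],
    [0,0,0,0.12,0],
    [0,0,0,0.18,0],
    [0,-0.04,0.0,0.2,-8],
    [0,-0.08,0.0,0.2,-17],
    [0,-0.08,0.0,0.2,-17],
    [0,-0.08,0.0,0.2,-17]
  ]
}}

```text
time: 5.5
tool_pos: [0.4597, 0.1708, 0.2084]
ee_rot: [3.142, -0.001, -0.143]
wrist_force: [0.3, 0.0, -0.9]
width: 0.0292
```

```bash
python3 - <<'E'
from h import *
s=snap('scene','s3.png'); t=snap('top','t3.png')
cv2.imwrite('pics/s3c.png',cv2.resize(s['image'][165:255,380:480,::-1],None,fx=7,fy=6.6,interpolation=cv2.INTER_CUBIC))
cv2.imwrite('pics/s3d.png',cv2.resize(s['image'][170:320,250:450,::-1],None,fx=4,fy=4,interpolation=cv2.INTER_CUBIC))
o=robot.get_obs(); print(o['tool_pos'],o['ee_rot'],o['width'],o['wrist_force'],o['wrist_torque'])
E
```

```text
[0.46002092 0.17071531 0.20804805] [ 3.14128492e+00  3.85706095e-04 -1.43567372e-01] 0.029444277128669795 [ 0.5909617  -0.04608909 -0.82181625] [-0.0223971  -0.05837635 -0.02422844]
```

View pics/s3d.png

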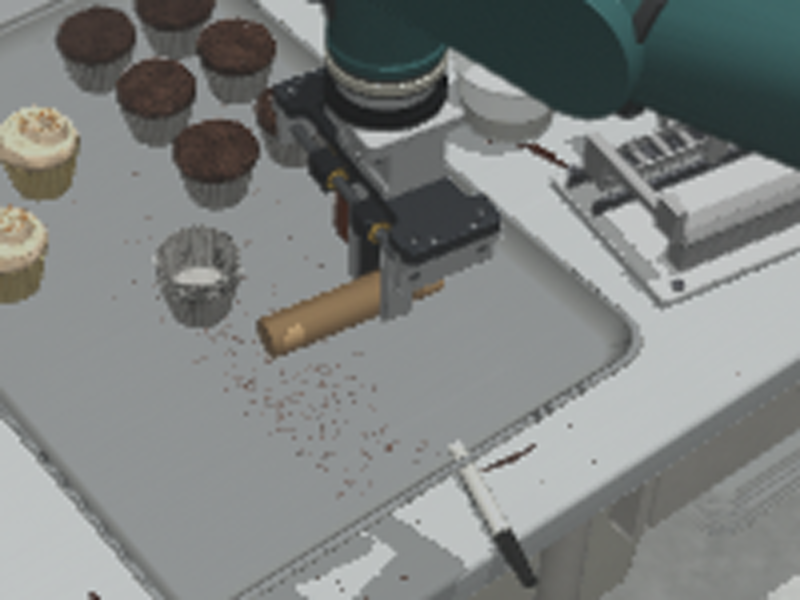

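View pics/t3.png

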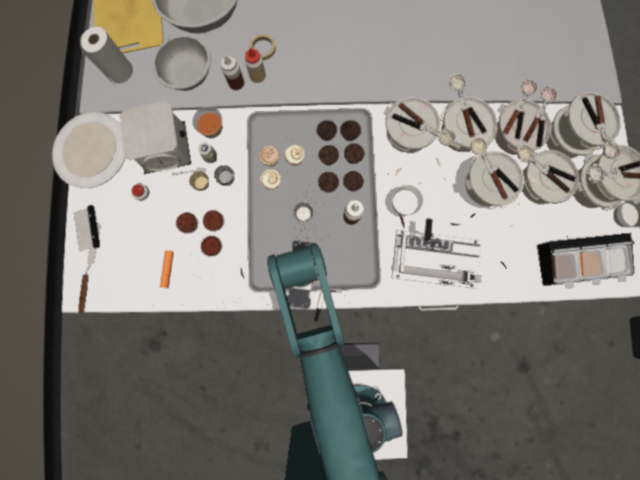

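```bash
python3 - <<'E'
from h import *
P=onz(SC,[[250+270/4,170+337/4],[250+440/4,170+285/4]],.2166);print(P)
print(P[:,:2]-[.460,.1707])
j=[.5165,-.2859,np.radians(-98.4)]
ax=np.array([np.cos(j[2]),np.sin(j[2])]);print((P[:,:2]-[.460,.1707])@ax)
E
```

```text
[[0.46920392 0.25293525 0.2166    ]
 [0.43823932 0.13415413 0.2166    ]]
[[ 0.00920392  0.08223525]
 [-0.02176068 -0.03654587]]
[-0.0826976   0.03933269]
```

View pics/s3c.png

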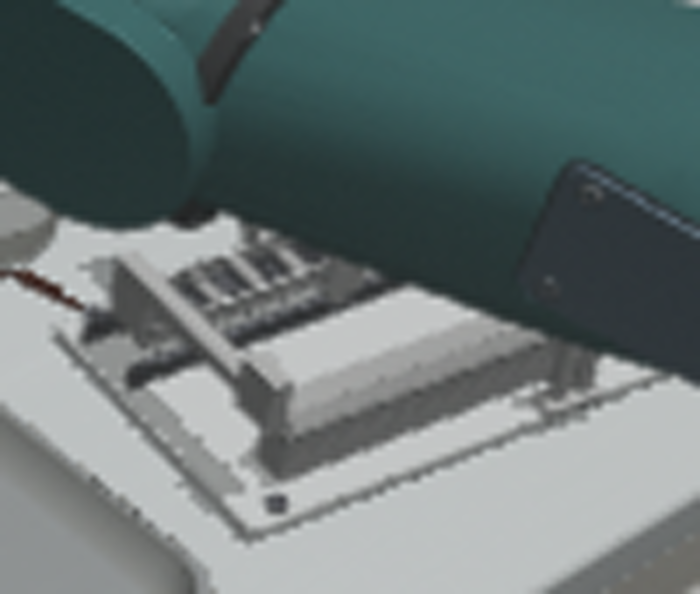

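```bash
python3 - <<'E'
from h import *
j=[.5165,-.2859,np.radians(-98.4)]
print(J2W(j,[(-.035,-.05,0)])-[.4597,.1703,.2055])
E
```

```text
[[ 0.01244929 -0.41427132 -0.2055    ]]
```

{"op": "arm_command", "data": {
  "plan": [
    [0,0.0,-0.05,0,0],
    [0,0.002,-0.11,0,0],
    [0,0.004,-0.17,0,0],
    [0,0.006,-0.23,0,0],
    [0,0.008,-0.29,0,0],
    [0,0.01,-0.35,0,0],
    [0,0.012,-0.4,0,0],
    [0,0.0122,-0.4147,-0.03,0],
    [0,0.0122,-0.4147,-0.07,0],
    [0,0.0122,-0.4147,-0.07,0]
  ]
}}

```text
time: 6.85
tool_pos: [0.4695, -0.2433, 0.1339]
ee_rot: [-3.137, 0.009, -0.145]
wrist_force: [0.3, -0.1, -0.3]
width: 0.0289
```

```bash
python3 - <<'E'
from h import *
s=snap('scene','s4.png'); t=snap('top','t4.png')
cv2.imwrite('pics/s4c.png',cv2.resize(s['image'][145:265,350:480,::-1],None,fx=5,fy=5,interpolation=cv2.INTER_CUBIC))
cv2.imwrite('pics/t4c.png',cv2.resize(t['image'][200:310,380:490,::-1],None,fx=5,fy=5,interpolation=cv2.INTER_CUBIC))
o=robot.get_obs(); print(o['tool_pos'],o['ee_rot'],o['width'],o['wrist_force'])
E
```

```text
[ 0.47205034 -0.24427599  0.13884214] [-3.14148016e+00  9.66471860e-05 -1.43780186e-01] 0.028959728636691145 [ 0.20692704 -0.35081709 -0.92243117]
```

View pics/s4c.png

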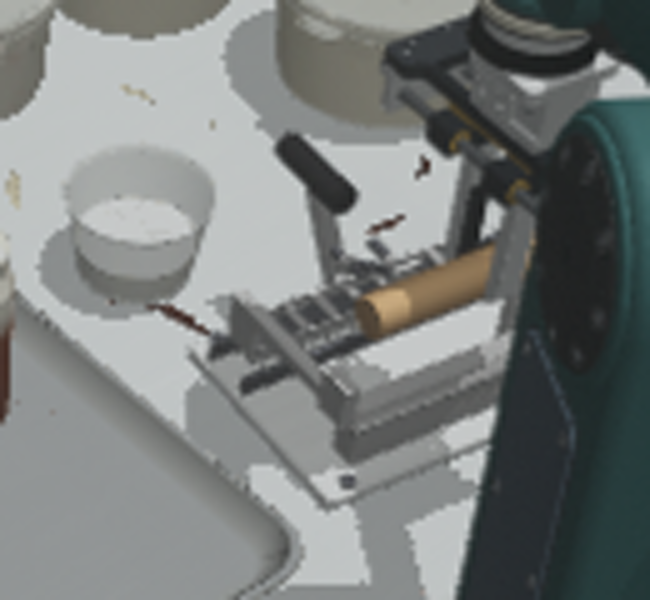

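View pics/t4c.png

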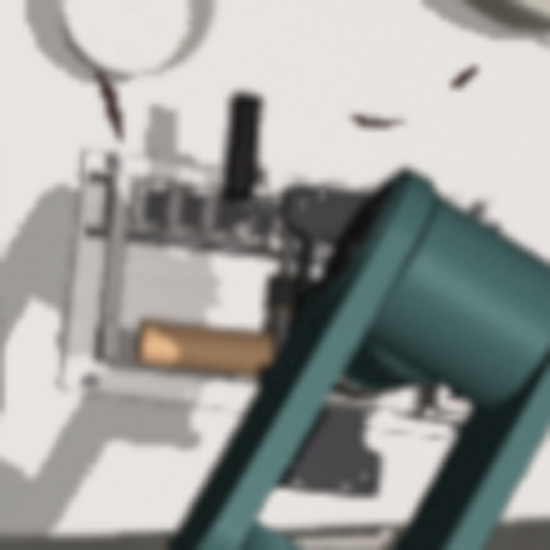

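```bash
python3 - <<'E'
from h import *
j=[.5165,-.2859,np.radians(-98.4)]
def W2J(P): 
    d=P[:,:2]-j[:2]; c,s=np.cos(j[2]),np.sin(j[2]); return np.c_[c*d[:,0]+s*d[:,1],-s*d[:,0]+c*d[:,1]]
print('pillar end', W2J(onz(TOP,[[380+140/5,200+342/5]],.1474)), W2J(onz(SC,[[350+371/5,145+314/5]],.1474)))
# crossbar face top edge, near end
print('bar face top near end', W2J(onz(TOP,[[380+118/5,200+360/5]],.09)), W2J(onz(SC,[[350+358/5,145+392/5]],.09)), W2J(onz(SC,[[350+240/5,145+292/5]],.09)))
E
```

```text
pillar end [[-0.12114181 -0.05461352]] [[-0.12223283 -0.05782396]]
bar face top near end [[-0.12356039 -0.06230841]] [[-0.12858617 -0.06615356]] [[-0.14107182  0.04747348]]
```

```bash
python3 - <<'E'
from h import *
j=[.5165,-.2859,np.radians(-98.4)]
def W2J(P): 
    d=P[:,:2]-j[:2]; c,s=np.cos(j[2]),np.sin(j[2]); return np.c_[c*d[:,0]+s*d[:,1],-s*d[:,0]+c*d[:,1]]
f=lambda L:[[(x+.5)/7-.5+385,(y+.5)/6.6-.5+210] for x,y in L]
print('top rail', W2J(onz(TOP,f([(140,370),(350,387),(135,408),(540,465)]),.055)))
g=lambda L:[[(x+.5)/7-.5+380,(y+.5)/6.6-.5+165] for x,y in L]
print('sc rail near', W2J(onz(SC,g([(290,432),(545,345),(400,394)]),.055)))
# right end of rail from t1
print('rail r end', W2J(onz(TOP,f([(675,430),(675,480)]),.055)))
h=lambda L:[[350+(x+.5)/5-.5,145+(y+.5)/5-.5] for x,y in L]
print('pillar sides scene', W2J(onz(SC,h([(371,314)]),.1474)))
h=lambda L:[[380+(x+.5)/5-.5,200+(y+.5)/5-.5] for x,y in L]
print('pillar sides top', W2J(onz(TOP,h([(142,342),(200,326),(200,371),(260,333),(260,376)]),.1474)))
import os
a=cv2.imread('pics/t4.png')[255:285,395:440]; cv2.imwrite('pics/z1.png',cv2.resize(a,None,fx=16,fy=16,interpolation=cv2.INTER_NEAREST))
a=cv2.imread('pics/top0.png')[255:285,395:440]; cv2.imwrite('pics/z2.png',cv2.resize(a,None,fx=16,fy=16,interpolation=cv2.INTER_NEAREST))
E
```

```text
top rail [[-0.11605977 -0.03744594]
 [-0.01413728 -0.0340927 ]
 [-0.11659505 -0.05699118]
 [ 0.08151649 -0.0629828 ]]
sc rail near [[-0.1231576  -0.06336472]
 [ 0.01763881 -0.07101274]
 [-0.06307702 -0.06635228]]
rail r end [[ 0.1463785  -0.03752284]
 [ 0.14831507 -0.06303608]]
pillar sides scene [[-0.12223193 -0.05575661]]
pillar sides top [[-0.12126164 -0.053358  ]
 [-0.08559862 -0.03894571]
 [-0.08299341 -0.06721827]
 [-0.04718257 -0.03884971]
 [-0.0447818  -0.06589217]]
```

View pics/z1.png

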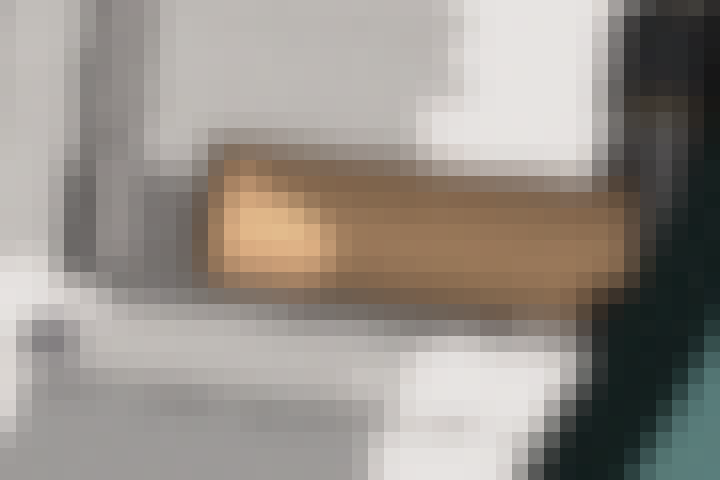

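View pics/z2.png

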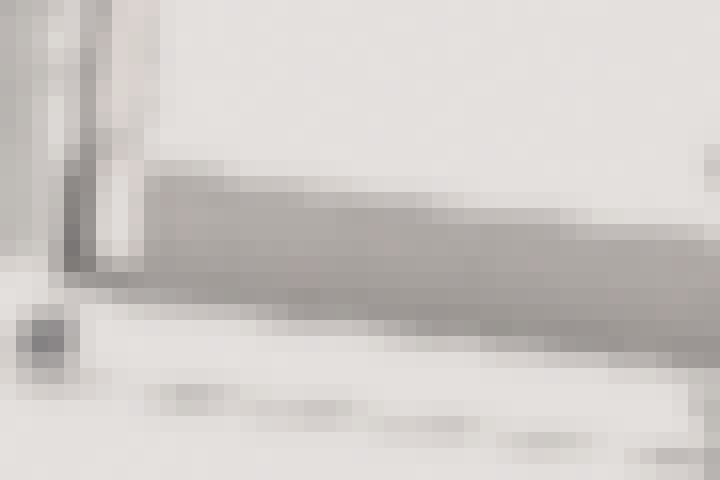

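```bash
python3 - <<'E'
from h import *
j=[.5165,-.2859,np.radians(-98.4)]
def W2J(P): 
    d=P[:,:2]-j[:2]; c,s=np.cos(j[2]),np.sin(j[2]); return np.c_[c*d[:,0]+s*d[:,1],-s*d[:,0]+c*d[:,1]]
h=lambda L:[[395+x/16-.5,255+y/16-.5] for x,y in L]
print('rail up edge',W2J(onz(TOP,h([(200,175),(500,212),(700,235)]),.055)))
print('rail low',W2J(onz(TOP,h([(200,300),(500,340)]),.055)))
print('rail low, bottom of side z=.012',W2J(onz(TOP,h([(200,305),(500,352),(700,375)]),.03)))
print('pillar up/low',W2J(onz(TOP,h([(240,148),(450,170),(600,183)]),.1474)),W2J(onz(TOP,h([(240,295),(450,318)]),.1474)))
print('end',W2J(onz(TOP,h([(205,225)]),.1474)))
print('bar face top',W2J(onz(TOP,h([(150,100),(145,200)]),.09)),'bar back',W2J(onz(TOP,h([(95,100),(93,200)]),.09)))
E
```

```text
rail up edge [[-0.10796813 -0.03580734]
 [-0.04410636 -0.03606493]
 [-0.00138572 -0.03590039]]
rail low [[-0.10546331 -0.0619378 ]
 [-0.04167815 -0.06285014]]
rail low, bottom of side z=.012 [[-0.10066231 -0.06076631]
 [-0.03567236 -0.06318089]
 [ 0.00766854 -0.06304407]]
pillar up/low [[-0.11780326 -0.03943641]
 [-0.07593433 -0.03883283]
 [-0.0459856  -0.037872  ]] [[-0.11506302 -0.06827726]
 [-0.07328058 -0.06789506]]
end [[-0.12325734 -0.05538079]]
bar face top [[-0.12620989 -0.02541219]
 [-0.12526434 -0.04600177]] bar back [[-0.13748624 -0.02676173]
 [-0.13590573 -0.04727037]]
```

{"op": "arm_command", "data": {
  "plan": [
    [0,0.0026,-0.0064,0,0],
    [0,0.0026,-0.0064,-0.03,0],
    [0,0.0026,-0.0064,-0.055,0],
    [0,0.0026,-0.0064,-0.071,0],
    [0,0.0026,-0.0064,-0.071,0],
    [0,0.0026,-0.0064,-0.071,0]
  ]
}}

```text
time: 7.7
tool_pos: [0.4751, -0.2509, 0.069]
ee_rot: [3.14, -0.002, -0.144]
wrist_force: [1.1, -0.7, 0.2]
width: 0.0291
```

```bash
python3 - <<'E'
from h import *
t=snap('top','t5.png');s=snap('scene','s5.png')
a=cv2.resize(t['image'][255:285,395:440,::-1],None,fx=16,fy=16,interpolation=cv2.INTER_NEAREST)
cv2.imwrite('pics/z3.png',a)
cv2.imwrite('pics/s5c.png',cv2.resize(s['image'][145:265,350:480,::-1],None,fx=5,fy=5,interpolation=cv2.INTER_CUBIC))
o=robot.get_obs(); print(o['tool_pos'],o['ee_rot'],o['width'],o['wrist_force'])
E
```

```text
[ 0.47510193 -0.25090953  0.0690723 ] [ 3.14033278e+00 -2.68562608e-03 -1.43853681e-01] 0.02945979740749563 [-0.74339561  0.21698152 -1.06825196]
```

View pics/z3.png

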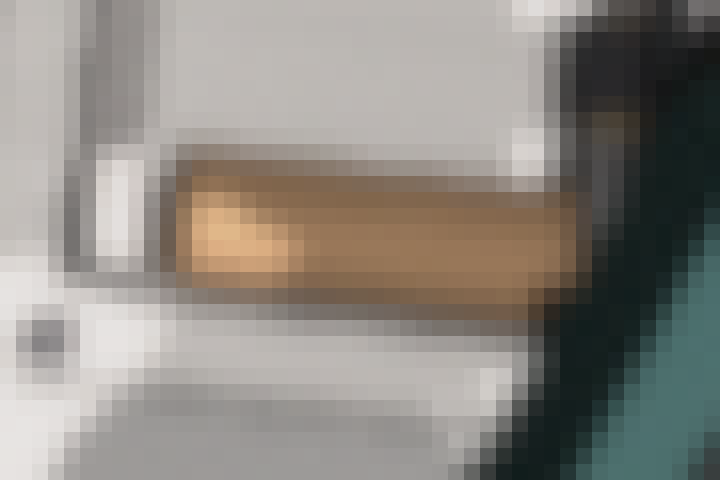

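View pics/s5c.png

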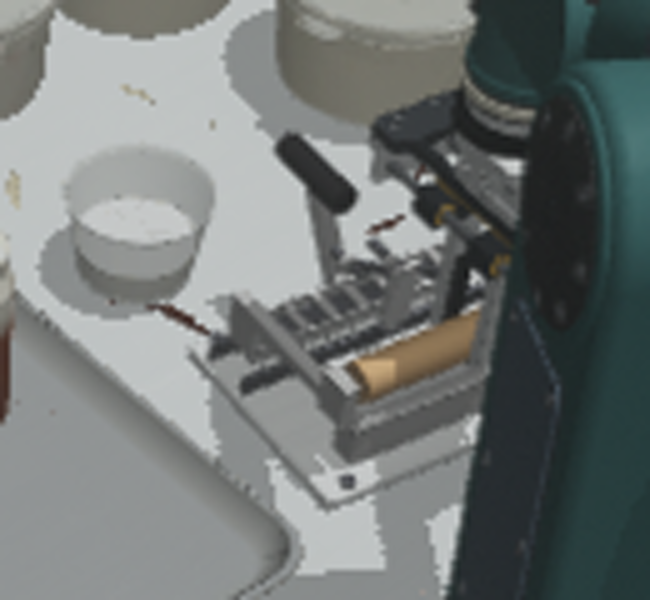

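```bash
python3 - <<'E'
from h import *
j=[.5165,-.2859,np.radians(-98.4)]
def W2J(P): 
    d=P[:,:2]-j[:2]; c,s=np.cos(j[2]),np.sin(j[2]); return np.c_[c*d[:,0]+s*d[:,1],-s*d[:,0]+c*d[:,1]]
h=lambda L:[[395+x/16-.5,255+y/16-.5] for x,y in L]
print(W2J(onz(TOP,h([(172,225),(200,150),(400,170),(200,295),(400,322)]),.0777)))
E
```

```text
[[-0.11699349 -0.04922723]
 [-0.11268843 -0.0330738 ]
 [-0.07086698 -0.03227256]
 [-0.10982877 -0.06293729]
 [-0.06797715 -0.06360006]]
```

{"op": "arm_command", "data": {
  "plan": [
    [0,0,0,-0.006,0],
    [0,0,0,-0.009,0],
    [0,0,0,-0.01,0],
    [0,0,0,-0.01,0],
    [0,0,0,-0.01,0]
  ]
}}

```text
time: 8.43
tool_pos: [0.474, -0.2502, 0.0584]
ee_rot: [3.142, 0.0, -0.144]
wrist_force: [-3.3, 2.0, 5.3]
width: 0.0291
```

{"op": "arm_command", "data": {
  "plan": [
    [0.6,0,0,0,0],
    [0.6,0,0,0,0],
    [0.6,0,0,0,0],
    [0.6,0,0,0,0],
    [0.6,0,0,0.03,0],
    [0.6,0,0,0.08,0],
    [0.6,0,0,0.14,0],
    [0,0,0,0.14,0]
  ]
}}

```text
time: 9.43
tool_pos: [0.4769, -0.2521, 0.2043]
ee_rot: [3.136, -0.012, -0.144]
wrist_force: [-0.1, -0.0, 0.1]
width: 0.0493
```

```bash
python3 - <<'E'
from h import *
t=snap('top','t6.png');s=snap('scene','s6.png')
a=cv2.resize(t['image'][255:285,395:440,::-1],None,fx=16,fy=16,interpolation=cv2.INTER_NEAREST)
cv2.imwrite('pics/z4.png',a)
cv2.imwrite('pics/s6c.png',cv2.resize(s['image'][145:265,350:480,::-1],None,fx=5,fy=5,interpolation=cv2.INTER_CUBIC))
o=robot.get_obs(); print(o['tool_pos'],o['ee_rot'],o['width'],o['wrist_force'])
j=[.5165,-.2859,np.radians(-98.4)]
print(J2W(j,[(-.108,.082,.2),(-.069,.079,.14)]))
E
```

```text
[ 0.47442266 -0.25048117  0.19797869] [ 3.14088842e+00 -1.43603873e-03 -1.43880640e-01] 0.0420771122540163 [ 0.82777416 -0.18469587 -0.4568138 ]
[[ 0.6133973  -0.1910374   0.2       ]
 [ 0.60473224 -0.22918077  0.14      ]]
```

View pics/z4.png

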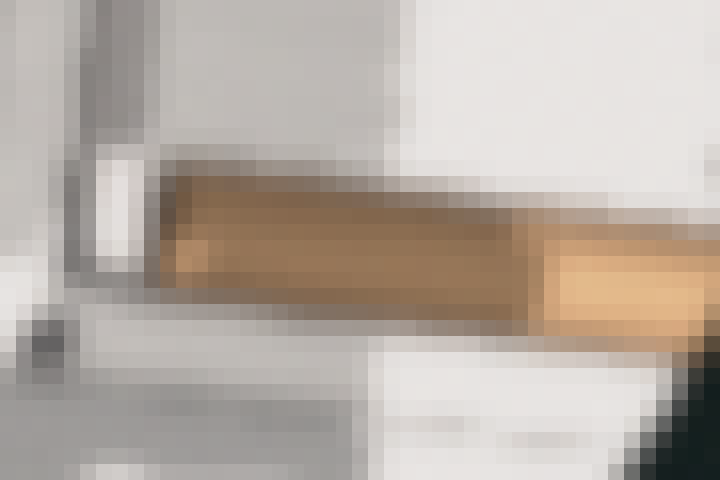

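View pics/s6c.png

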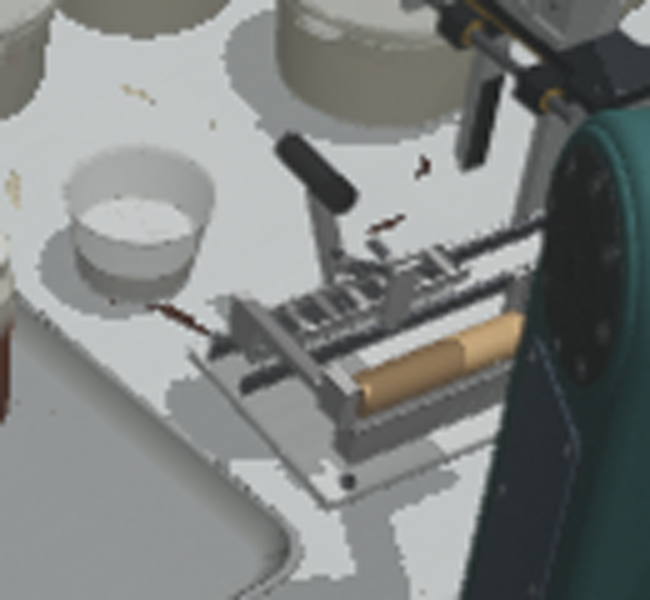

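{"op": "arm_command", "data": {
  "plan": [
    [0,0.045,0.019,0,0],
    [0,0.09,0.038,0,0],
    [0,0.1386,0.0565,0,0],
    [0,0.1386,0.0565,0,0],
    [0,0.1386,0.0565,0,0],
    [0,0.1386,0.0565,-0.03,0],
    [0,0.1386,0.0565,-0.06,0],
    [0,0.1386,0.0565,-0.069,0],
    [0,0.1386,0.0565,-0.069,0]
  ]
}}

```text
time: 10.65
tool_pos: [0.6118, -0.1942, 0.1283]
ee_rot: [-3.141, 0.001, -0.145]
wrist_force: [-1.0, 0.1, 0.7]
width: 0.0003
```

```bash
cat > look.py <<'E'
import sys
from h import *
n=sys.argv[1]
t=snap('top','t%s.png'%n);s=snap('scene','s%s.png'%n)
cv2.imwrite('pics/tc%s.png'%n,cv2.resize(t['image'][210:300,385:490,::-1],None,fx=7,fy=6.6,interpolation=cv2.INTER_NEAREST)[:600])
cv2.imwrite('pics/sc%s.png'%n,cv2.resize(s['image'][145:265,350:480,::-1],None,fx=5,fy=5,interpolation=cv2.INTER_CUBIC))
o=robot.get_obs(); print(o['time'],o['tool_pos'],o['ee_rot'],o['width'],o['wrist_force'])
E
python3 look.py 7
```

```text
10.75 [ 0.61312764 -0.19441681  0.13027669] [ 3.14086395e+00 -2.61599295e-03 -1.44467948e-01] 0.0008740594225332202 [ 0.57969826 -0.09398231  0.53910959]
```

View pics/tc7.png

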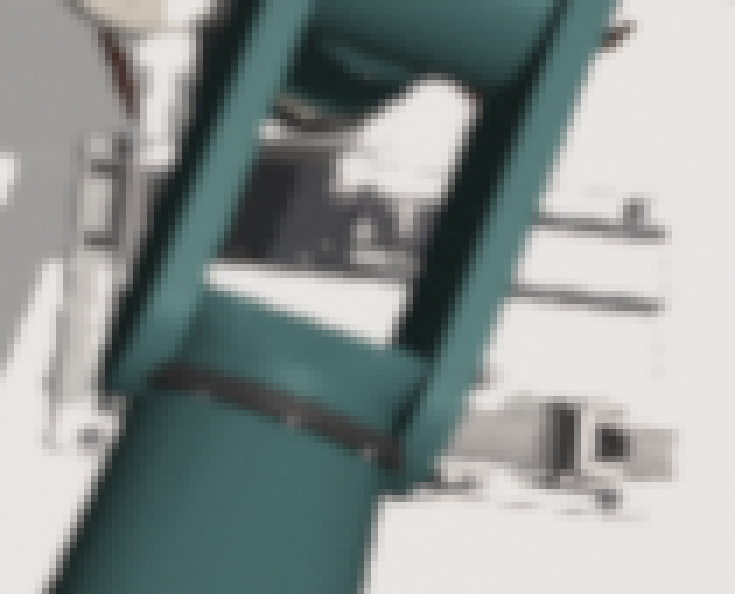

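View pics/sc7.png

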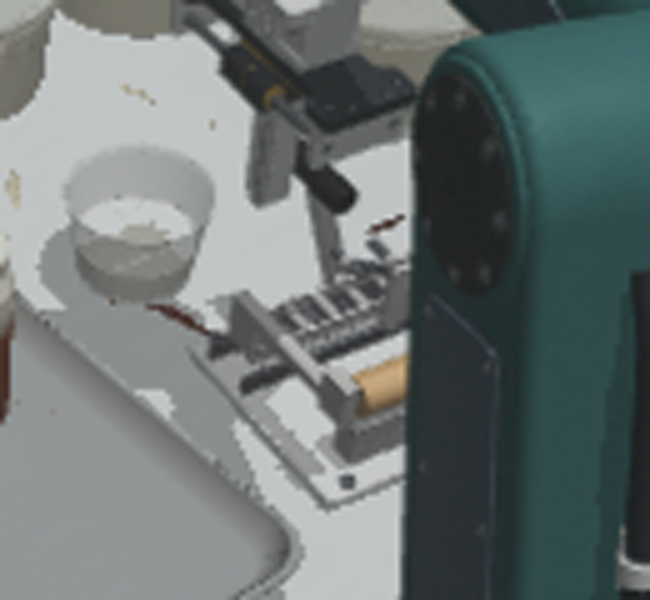

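{"op": "arm_command", "data": {
  "plan": [
    [0,-0.0015,-0.0099,0,0],
    [0,-0.0029,-0.0198,0,0],
    [0,-0.0044,-0.0297,0,0],
    [0,-0.0058,-0.0396,0,0],
    [0,-0.0058,-0.0396,0,0]
  ]
}}

```text
time: 11.38
tool_pos: [0.6073, -0.2339, 0.129]
ee_rot: [-3.141, -0.001, -0.145]
wrist_force: [0.8, 2.6, 2.6]
width: 0.0003
```

{"op": "arm_command", "data": {
  "plan": [
    [0,-0.0015,-0.0099,0,0],
    [0,-0.0029,-0.0198,0,0],
    [0,-0.0044,-0.0297,0,0],
    [0,-0.0058,-0.0396,0,0],
    [0,-0.0058,-0.0396,0,0]
  ]
}}

```text
time: 12.0
tool_pos: [0.6013, -0.2725, 0.1281]
ee_rot: [-3.14, 0.0, -0.144]
wrist_force: [1.3, 4.1, 1.4]
width: 0.0003
```

```bash
python3 look.py 8
```

```text
12.1 [ 0.60129095 -0.27244901  0.12812755] [-3.14095388e+00  2.10330737e-04 -1.43412532e-01] 0.0002290419005535245 [1.41320212 4.91748877 1.18208629]
```

View pics/sc8.png

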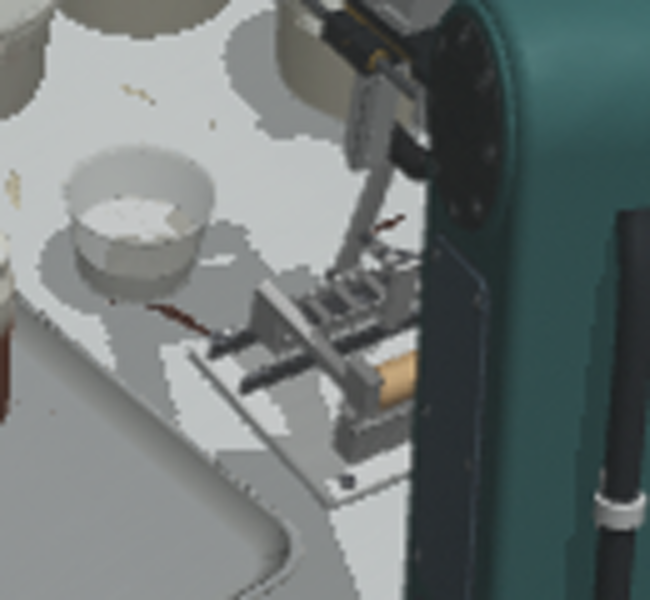

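View pics/tc8.png

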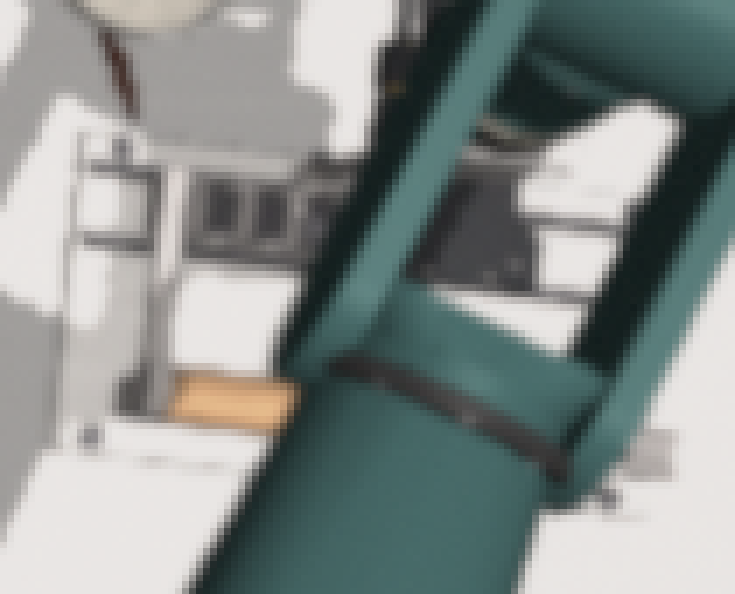

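{"op": "arm_command", "data": {
  "plan": [
    [0,-0.0006,-0.004,0,0],
    [0,-0.001,-0.007,0,0],
    [0,-0.001,-0.007,0,0]
  ]
}}

```text
time: 12.48
tool_pos: [0.6003, -0.2783, 0.1274]
ee_rot: [-3.139, 0.001, -0.143]
wrist_force: [2.8, 6.2, -0.8]
width: 0.0007
```

{"op": "arm_command", "data": {
  "plan": [
    [0,-0.0003,-0.002,0,0],
    [0,-0.0005,-0.003,0,0],
    [0,-0.0005,-0.003,0,0]
  ]
}}

```text
time: 12.85
tool_pos: [0.5999, -0.2808, 0.127]
ee_rot: [-3.138, 0.001, -0.142]
wrist_force: [2.4, 6.4, -0.9]
width: 0.0005
```

{"op": "arm_command", "data": {
  "plan": [
    [0,-0.0003,-0.002,0,0],
    [0,-0.0004,-0.003,0,0],
    [0,-0.0004,-0.003,0,0]
  ]
}}

```text
time: 13.22
tool_pos: [0.5998, -0.2825, 0.1267]
ee_rot: [-3.136, 0.002, -0.142]
wrist_force: [3.7, 8.7, -1.1]
width: 0.0007
```

{"op": "arm_command", "data": {
  "plan": [
    [0,0.0044,0.03,0,0],
    [0,0.0088,0.06,0,0],
    [0,0.0135,0.0922,0,0],
    [0,0.0135,0.0922,0,0],
    [0,0.0135,0.0922,0,0]
  ]
}}

```text
time: 13.85
tool_pos: [0.6123, -0.1952, 0.1282]
ee_rot: [3.139, 0.001, -0.144]
wrist_force: [0.4, 0.4, 0.5]
width: 0.0007
```

```bash
python3 look.py 9
```

```text
13.95 [ 0.61241669 -0.19544358  0.1283173 ] [ 3.14018574e+00  2.08373885e-04 -1.45407169e-01] 0.00014599818586329008 [1.08819759 0.70396027 0.36856696]
```

View pics/sc9.png

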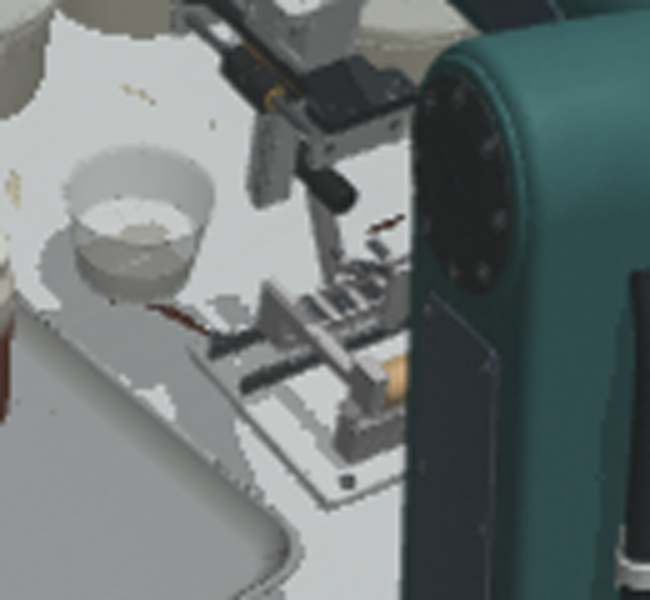

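View pics/tc9.png

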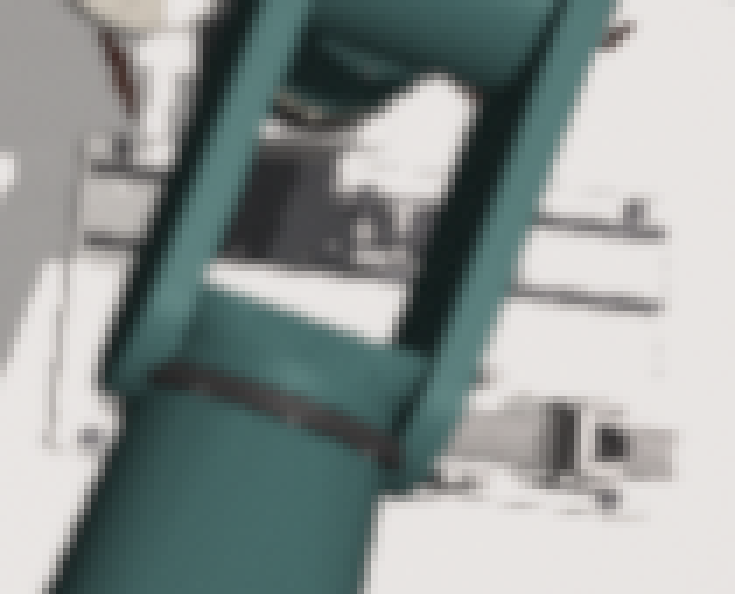

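```bash
cat >> h.py <<'E'
jj=[.5165,-.2859,np.radians(-98.4)]
def W2J(P): 
    j=jj; d=P[:,:2]-j[:2]; c,s=np.cos(j[2]),np.sin(j[2]); return np.c_[c*d[:,0]+s*d[:,1],-s*d[:,0]+c*d[:,1]]
sc=lambda L:[[350+(x+.5)/5-.5,145+(y+.5)/5-.5] for x,y in L]
tc=lambda L:[[(x+.5)/7-.5+385,(y+.5)/6.6-.5+210] for x,y in L]
E
python3 - <<'E'
from h import *
print(W2J(onz(SC,sc([(358,392),(386,376)]),.09)))
print('stop dark L/R at z=.09',W2J(onz(TOP,tc([(548,435),(578,435)]),.09)),'at .055',W2J(onz(TOP,tc([(548,435),(520,430)]),.055)))
a=cv2.imread('pics/t9.png'); cv2.imwrite('pics/stop.png',cv2.resize(a[265:290,445:485],None,fx=18,fy=18,interpolation=cv2.INTER_NEAREST))
E
```

```text
[[-0.12862721 -0.06408353]
 [-0.10455796 -0.06078832]]
stop dark L/R at z=.09 [[ 0.07313597 -0.05074413]
 [ 0.08747199 -0.04908592]] at .055 [[ 0.08418717 -0.0472736 ]
 [ 0.07030424 -0.04631304]]
```

View pics/stop.png

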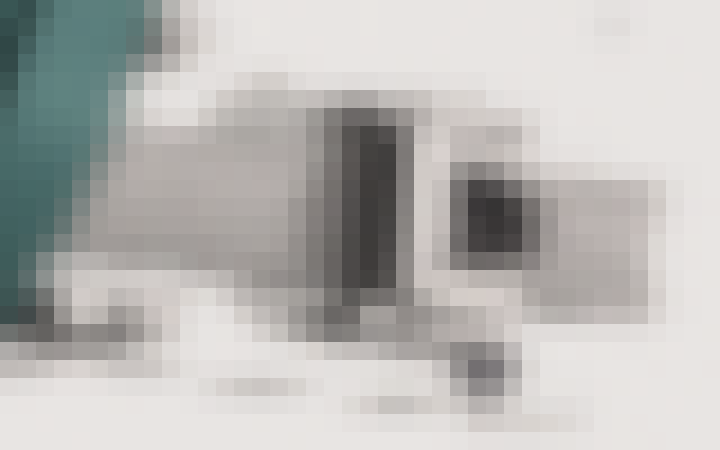

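{"op": "arm_command", "data": {
  "plan": [
    [0,-0.0022,-0.015,0,0],
    [0,-0.004,-0.027,0,0],
    [0,-0.0057,-0.039,0,0],
    [0,-0.0075,-0.051,0,0],
    [0,-0.0092,-0.063,0,0],
    [0,-0.011,-0.075,0,0],
    [0,-0.0124,-0.085,0,0],
    [0,-0.0132,-0.09,0,0],
    [0,-0.0135,-0.092,0,0],
    [0,-0.0135,-0.092,0,0]
  ]
}}

```text
time: 15.2
tool_pos: [0.6, -0.2826, 0.1273]
ee_rot: [-3.134, 0.0, -0.142]
wrist_force: [3.6, 9.1, -0.6]
width: 0.0007
```

{"op": "arm_command", "data": {
  "plan": [
    [0,0.0044,0.03,0,0],
    [0,0.0088,0.06,0,0],
    [0,0.0135,0.092,0,0],
    [0,0.0135,0.092,0,0],
    [0,0.0135,0.092,0,0]
  ]
}}

```text
time: 15.82
tool_pos: [0.6125, -0.1954, 0.1284]
ee_rot: [3.14, 0.0, -0.145]
wrist_force: [0.7, -0.4, 0.8]
width: 0.0001
```

```bash
python3 look.py 10
```

```text
15.925 [ 0.61247073 -0.19555042  0.12837151] [ 3.14065667e+00  6.44640317e-05 -1.45649124e-01] 0.0005419691285290885 [-0.38459572 -0.08497567  0.23604546]
```

View pics/sc10.png

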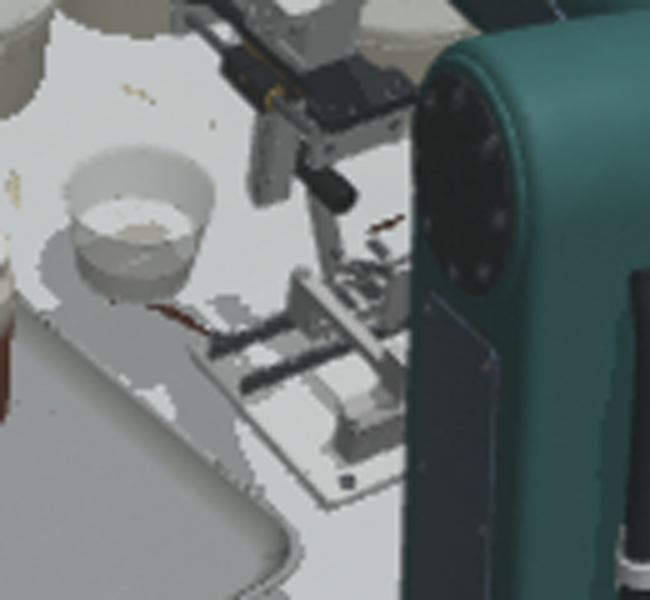

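View pics/tc10.png

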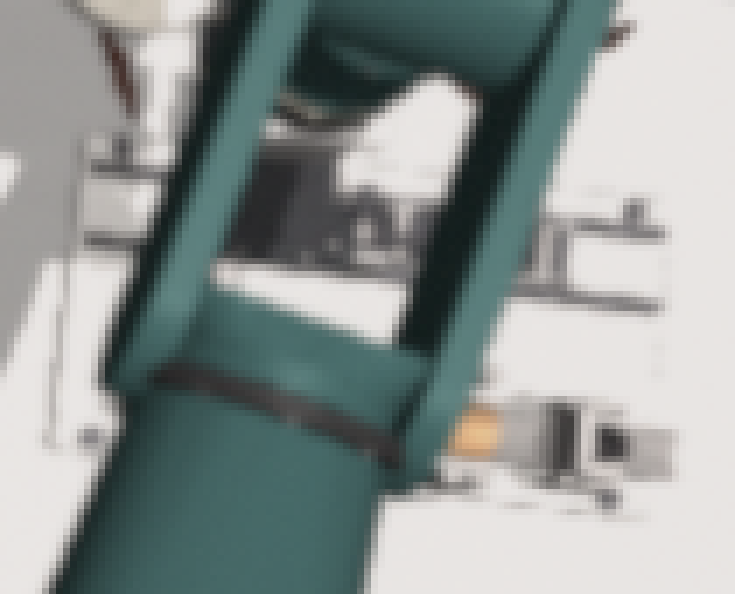

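```bash
cat > gap.py <<'E'
import sys
from h import *
a=cv2.imread('pics/t%s.png'%sys.argv[1]); cv2.imwrite('pics/g%s.png'%sys.argv[1],cv2.resize(a[265:290,445:485],None,fx=18,fy=18,interpolation=cv2.INTER_NEAREST))
E
python3 gap.py 10
```

```text
(no output)
```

View pics/g10.png

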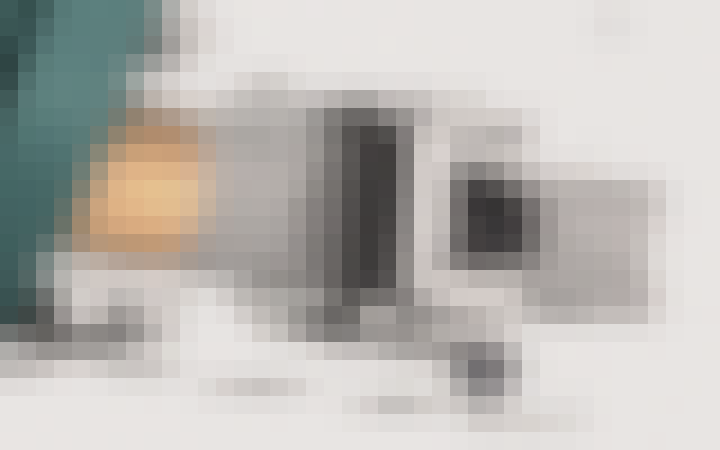

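```bash
python3 - <<'E'
from h import *
g=lambda L:[[445+x/18-.5,265+y/18-.5] for x,y in L]
print('pillar end (top of cyl z=.081)',W2J(onz(TOP,g([(212,190)]),.081)),W2J(onz(TOP,g([(212,190)]),.066)))
print('stop: top edge z=.09',W2J(onz(TOP,g([(408,200)]),.09)),'rail-level',W2J(onz(TOP,g([(325,200)]),.050)))
E
```

```text
pillar end (top of cyl z=.081) [[ 0.05377517 -0.05099593]] [[ 0.05828298 -0.04952033]]
stop: top edge z=.09 [[ 0.0875846  -0.04949141]] rail-level [[ 0.08476475 -0.04732348]]
```

{"op": "arm_command", "data": {
  "plan": [
    [0,-0.0022,-0.015,0,0],
    [0,-0.004,-0.027,0,0],
    [0,-0.0057,-0.039,0,0],
    [0,-0.0075,-0.051,0,0],
    [0,-0.0092,-0.063,0,0],
    [0,-0.011,-0.075,0,0],
    [0,-0.0117,-0.08,0,0],
    [0,-0.0117,-0.08,0,0]
  ]
}}

```text
time: 16.92
tool_pos: [0.6015, -0.2734, 0.1286]
ee_rot: [-3.139, -0.001, -0.144]
wrist_force: [2.7, 3.3, 2.1]
width: 0.0004
```

```bash
python3 look.py 11; python3 gap.py 11
```

```text
17.025 [ 0.60148295 -0.27343646  0.12859544] [-3.13978743e+00 -9.19880374e-04 -1.43678260e-01] 0.0003781632272746217 [2.09883093 4.26998596 1.84245051]
```

View pics/g11.png

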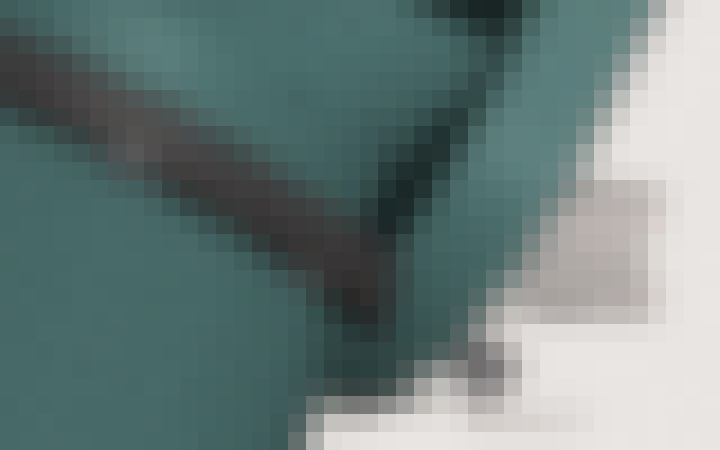

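Plain force (about 4 N), no contact yet. Finishing the stroke.

{"op": "arm_command", "data": {
  "plan": [
    [0,-0.0007,-0.005,0,0],
    [0,-0.0015,-0.01,0,0],
    [0,-0.0018,-0.012,0,0],
    [0,-0.0018,-0.012,0,0]
  ]
}}

```text
time: 17.52
tool_pos: [0.6, -0.2826, 0.1272]
ee_rot: [-3.135, 0.001, -0.142]
wrist_force: [3.7, 9.0, -1.3]
width: 0.0008
```

{"op": "arm_command", "data": {
  "plan": [
    [0,0.0044,0.03,0,0],
    [0,0.0088,0.06,0,0],
    [0,0.0135,0.092,0,0],
    [0,0.0135,0.092,0,0],
    [0,0.0135,0.092,0,0]
  ]
}}

```text
time: 18.15
tool_pos: [0.6124, -0.1954, 0.1283]
ee_rot: [3.14, 0.0, -0.145]
wrist_force: [-0.0, 0.8, -1.5]
width: 0.0005
```

```bash
python3 look.py 12; python3 gap.py 12
```

```text
18.25 [ 0.61242626 -0.19554399  0.1283379 ] [ 3.14040604e+00  1.70694048e-04 -1.45601506e-01] 0.0002967313903691639 [ 1.03798989 -1.55544839  0.52304118]
```

View pics/g12.png

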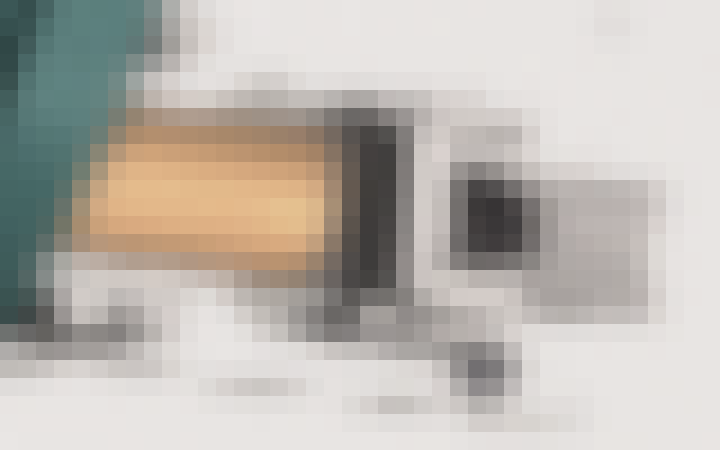

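View pics/sc12.png

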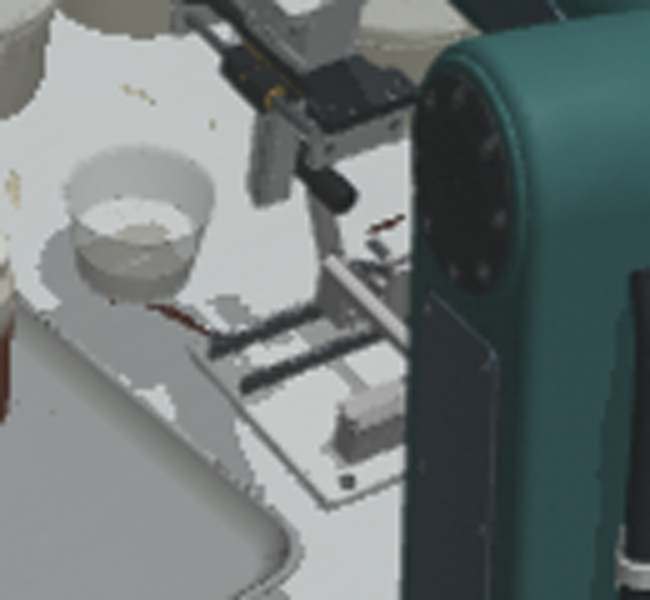

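{"op": "arm_command", "data": {
  "plan": [
    [0,-0.0022,-0.015,0,0],
    [0,-0.0037,-0.025,0,0],
    [0,-0.0051,-0.035,0,0],
    [0,-0.0051,-0.035,0,0]
  ]
}}

```text
time: 18.75
tool_pos: [0.6078, -0.2295, 0.129]
ee_rot: [-3.141, -0.001, -0.145]
wrist_force: [0.0, 2.5, 2.8]
width: 0.0003
```

{"op": "arm_command", "data": {
  "plan": [
    [0,-0.0003,-0.002,0,0],
    [0,-0.0006,-0.004,0,0],
    [0,-0.0006,-0.004,0,0]
  ]
}}

```text
time: 19.12
tool_pos: [0.6074, -0.2318, 0.129]
ee_rot: [-3.14, -0.001, -0.143]
wrist_force: [1.6, 4.5, 4.5]
width: 0.0004
```

{"op": "arm_command", "data": {
  "plan": [
    [0,-0.0003,-0.002,0,0],
    [0,-0.0003,-0.002,0,0]
  ]
}}

```text
time: 19.38
tool_pos: [0.6072, -0.2337, 0.1291]
ee_rot: [-3.14, -0.001, -0.143]
wrist_force: [1.5, 5.4, 4.5]
width: 0.0002
```

{"op": "arm_command", "data": {
  "plan": [
    [0,-0.0003,-0.002,0,0],
    [0,-0.0003,-0.002,0,0]
  ]
}}

```text
time: 19.62
tool_pos: [0.6069, -0.2358, 0.1291]
ee_rot: [-3.14, -0.001, -0.143]
wrist_force: [1.0, 4.4, 3.6]
width: 0.0005
```

{"op": "arm_command", "data": {
  "plan": [
    [0,-0.0003,-0.002,0,0],
    [0,-0.0006,-0.004,0,0],
    [0,-0.0006,-0.004,0,0]
  ]
}}

```text
time: 20.0
tool_pos: [0.6063, -0.2398, 0.1291]
ee_rot: [-3.14, -0.001, -0.143]
wrist_force: [0.9, 5.5, 4.7]
width: 0.0003
```

{"op": "arm_command", "data": {
  "plan": [
    [0,-0.0003,-0.002,0,0],
    [0,-0.0003,-0.002,0,0]
  ]
}}

```text
time: 20.25
tool_pos: [0.6061, -0.2417, 0.1291]
ee_rot: [-3.14, -0.001, -0.143]
wrist_force: [1.2, 4.1, 4.4]
width: 0.0006
```

{"op": "arm_command", "data": {
  "plan": [
    [0,-0.0003,-0.002,0,0],
    [0,-0.0003,-0.002,0,0]
  ]
}}

```text
time: 20.5
tool_pos: [0.6058, -0.2437, 0.1291]
ee_rot: [-3.14, -0.001, -0.143]
wrist_force: [1.5, 5.1, 4.6]
width: 0.0002
```

```bash
python3 look.py 13; python3 gap.py 13
```

```text
20.6 [ 0.60578566 -0.24368117  0.12914422] [-3.14044608e+00 -1.03032357e-03 -1.42686215e-01] 0.00029481754219004347 [1.24343149 5.61889619 3.98841703]
```

View pics/tc13.png

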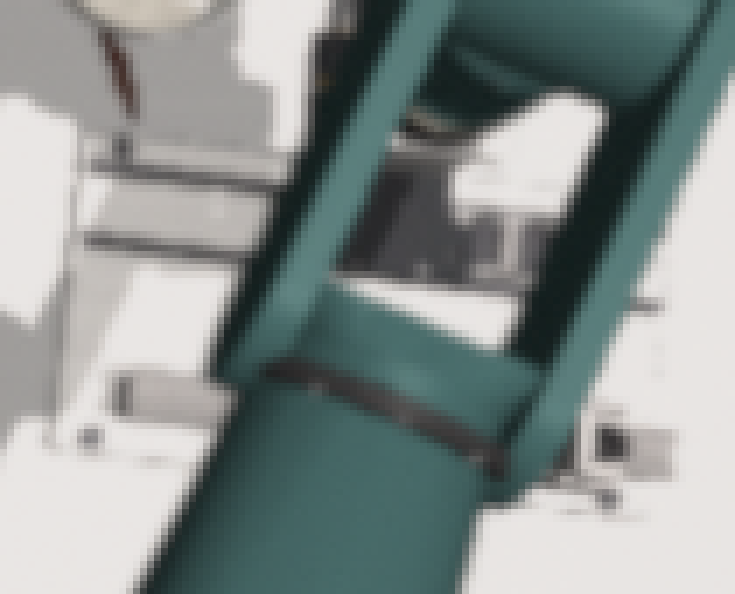

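{"op": "arm_command", "data": {
  "plan": [
    [0,-0.0003,-0.002,0,0],
    [0,-0.0003,-0.002,0,0]
  ]
}}

```text
time: 20.85
tool_pos: [0.6055, -0.2457, 0.1291]
ee_rot: [-3.14, -0.001, -0.143]
wrist_force: [0.5, 4.7, 4.5]
width: 0.0005
```

{"op": "arm_command", "data": {
  "plan": [
    [0,-0.0002,-0.0015,0,0],
    [0,-0.0002,-0.0015,0,0]
  ]
}}

```text
time: 21.1
tool_pos: [0.6053, -0.2472, 0.1291]
ee_rot: [-3.14, -0.001, -0.143]
wrist_force: [0.5, 6.0, 4.2]
width: 0.0011
```

{"op": "arm_command", "data": {
  "plan": [
    [0,-0.0002,-0.0015,0,0],
    [0,-0.0002,-0.0015,0,0]
  ]
}}

```text
time: 21.35
tool_pos: [0.605, -0.2487, 0.1291]
ee_rot: [-3.14, -0.001, -0.143]
wrist_force: [1.3, 5.6, 4.0]
width: 0.0003
```

{"op": "arm_command", "data": {
  "plan": [
    [0,-0.0002,-0.0015,0,0],
    [0,-0.0002,-0.0015,0,0]
  ]
}}

```text
time: 21.6
tool_pos: [0.6048, -0.2501, 0.1291]
ee_rot: [-3.14, -0.001, -0.143]
wrist_force: [0.3, 5.5, 3.4]
width: 0.0005
```

{"op": "arm_command", "data": {
  "plan": [
    [0,-0.0002,-0.0015,0,0],
    [0,-0.0002,-0.0015,0,0]
  ]
}}

```text
time: 21.85
tool_pos: [0.6046, -0.2516, 0.1291]
ee_rot: [-3.14, -0.001, -0.143]
wrist_force: [1.0, 5.2, 3.9]
width: 0.0004
```

{"op": "arm_command", "data": {
  "plan": [
    [0,-0.0002,-0.0015,0,0],
    [0,-0.0002,-0.0015,0,0]
  ]
}}

```text
time: 22.1
tool_pos: [0.6044, -0.2532, 0.1291]
ee_rot: [-3.14, -0.001, -0.143]
wrist_force: [1.3, 5.5, 4.6]
width: 0.0004
```

{"op": "arm_command", "data": {
  "plan": [
    [0,-0.0002,-0.0015,0,0],
    [0,-0.0002,-0.0015,0,0]
  ]
}}

```text
time: 22.35
tool_pos: [0.6042, -0.2547, 0.1291]
ee_rot: [-3.14, -0.001, -0.143]
wrist_force: [1.1, 5.0, 4.0]
width: 0.0002
```

{"op": "arm_command", "data": {
  "plan": [
    [0,-0.0002,-0.0015,0,0],
    [0,-0.0002,-0.0015,0,0]
  ]
}}

```text
time: 22.6
tool_pos: [0.604, -0.256, 0.1291]
ee_rot: [-3.14, -0.001, -0.143]
wrist_force: [-0.5, 6.4, 4.0]
width: 0.0003
```

{"op": "arm_command", "data": {
  "plan": [
    [0,-0.0002,-0.0015,0,0],
    [0,-0.0002,-0.0015,0,0]
  ]
}}

```text
time: 22.85
tool_pos: [0.6039, -0.2566, 0.1292]
ee_rot: [-3.138, -0.0, -0.142]
wrist_force: [0.5, 7.6, 4.5]
width: 0.0002
```

{"op": "arm_command", "data": {
  "plan": [
    [0,-0.0002,-0.0015,0,0],
    [0,-0.0002,-0.0015,0,0]
  ]
}}

```text
time: 23.1
tool_pos: [0.6038, -0.2571, 0.1292]
ee_rot: [-3.137, -0.0, -0.142]
wrist_force: [0.0, 10.3, 4.8]
width: 0.0002
```

{"op": "arm_command", "data": {
  "plan": [
    [0,0.0022,0.015,0,0],
    [0,0.0045,0.03,0,0],
    [0,0.0068,0.045,0,0],
    [0,0.0098,0.0665,0,0],
    [0,0.0098,0.0665,0,0],
    [0,0.0098,0.0665,0.05,0],
    [0,0.0098,0.0665,0.1,0],
    [0,0.0098,0.12,0.11,0],
    [0,0.0098,0.18,0.11,0],
    [0,0.0098,0.18,0.11,0]
  ]
}}

```text
time: 24.35
tool_pos: [0.6132, -0.0772, 0.2397]
ee_rot: [3.141, -0.002, -0.139]
wrist_force: [-0.3, -1.4, -0.5]
width: 0.0006
```

```bash
python3 look.py 14; python3 gap.py 14
```

```text
24.45 [ 0.61301878 -0.08059531  0.23875072] [ 3.14009342e+00 -7.31691508e-04 -1.43336450e-01] 0.0006832438472781685 [-0.47184557 -0.53322642  0.30768884]
```

View pics/tc14.png

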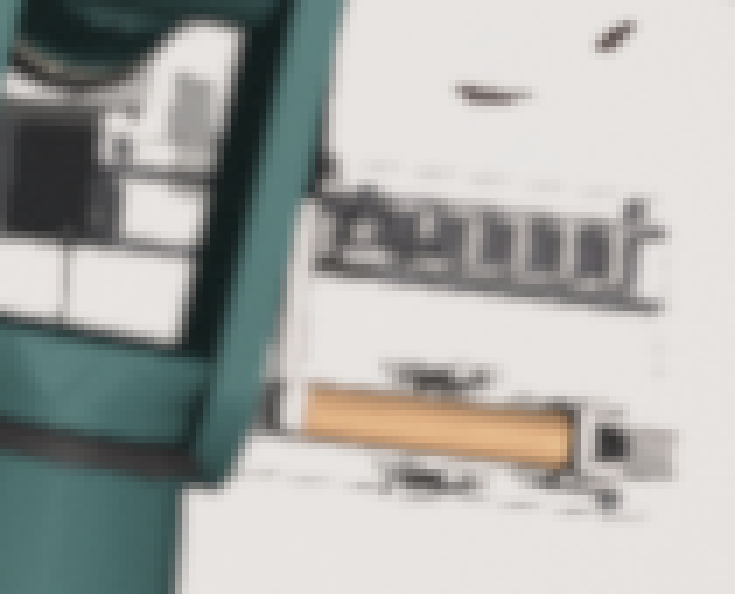

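View pics/g14.png

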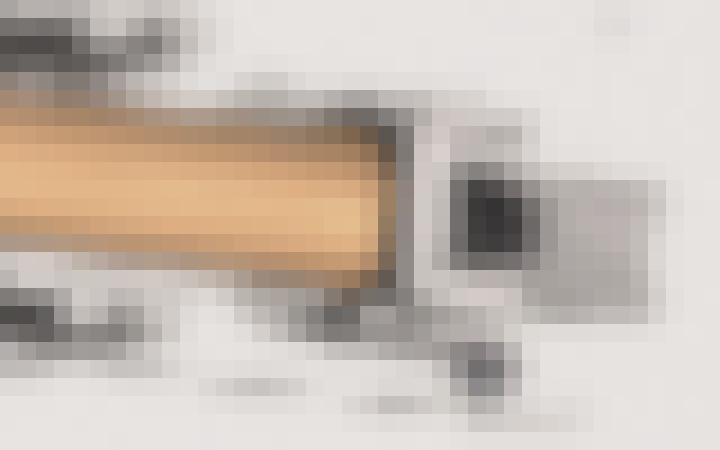

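View pics/s14.png

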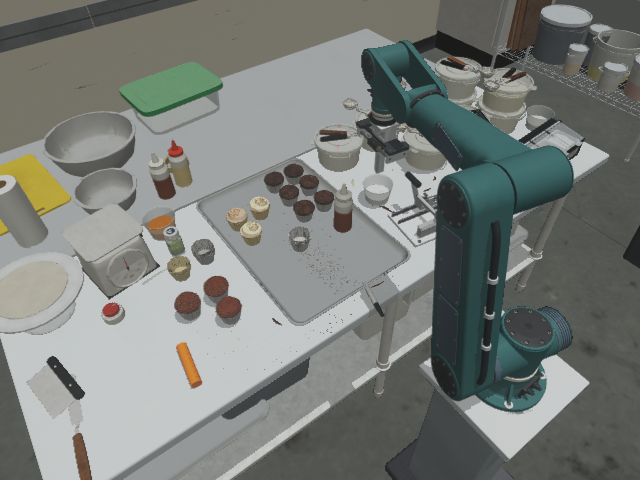

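```bash
python3 - <<'E'
from h import *
a=cv2.imread('pics/s14.png');cv2.imwrite('pics/s14c.png',cv2.resize(a[160:260,350:480],None,fx=5,fy=5,interpolation=cv2.INTER_CUBIC))
d=cv2.absdiff(cv2.imread('pics/t9.png')[265:290,467:485],cv2.imread('pics/t14.png')[265:290,467:485]);print('stop diff',d.max(),d.mean())
print(robot.close_job())
E
```

```text
stop diff 13 1.5844444444444445
the job is handed in; nothing more can be done
None
```

View pics/s14c.png

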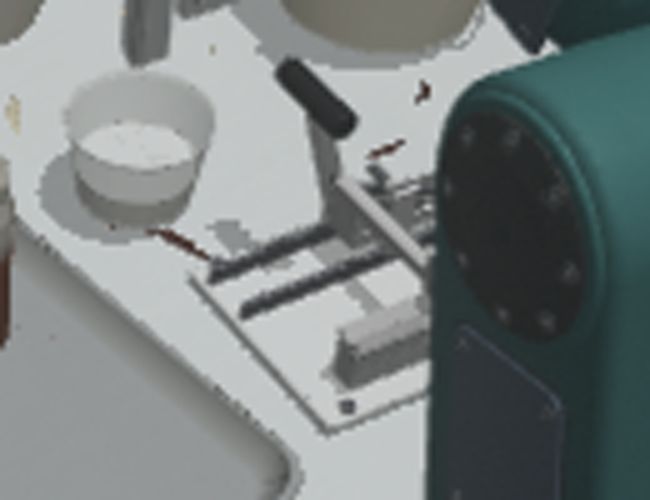

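The job is handed in at about 24.5 s, and my last checks show the pillar in the groove, against the end stop. I laid it about 8 mm in front of the pusher and let go. Then I drove the pusher with the lever only: three full strokes, then one partial stroke in small steps. I stopped when the grip force rose from about 5 N to 10 N.

**Final pictures:**
- The pillar lies in the groove between pusher and stop, with no visible gap at the stop.
- The stop's pixels are unchanged from before contact.
- The lever is back at rest.
- The deli cup, bottle, liners and orange look-alike stand where they were.
- The arm is raised clear and touches nothing.

**Disagreement:** while I held the pillar above the jig, both cameras put it about 4 mm from where the arm's own position said. I trusted the cameras' view of pillar against jig and shifted about 7 mm before lowering. It went into the groove with about 5 N of contact.

**Limit:** the cameras resolve about 3 mm per pixel, so the touch at the stop rests mainly on the force rise. The arm blocked the view of the contact itself.

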